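# Tip loose cartons down a chute into the one shipping case that has room

## Robot

A 6-joint arm with a two-finger parallel gripper is mounted at the origin on the work surface. World frame = base frame: x ahead of the robot, y to its left, z up, the work surface at z = 0. Lengths are in m, angles in rad, forces in N, time in s.
With the tool pointing down it reaches from about 0.25 to 0.775 m from the base axis. Payload 4 kg.
Tool frame: the origin (TCP) lies midway between the tips of the shut fingers; the grasp point (between the pads) lies 19 mm behind it (robot.tcp_to_grasp is the distance from the TCP to the grasp point, in m); x points along the fingers, y is the direction in which the jaws open and shut, and the axes are right-handed (so a half turn about x gives the same grasp; the last joint's range is limited). The gripper opens to 94 mm and grips with 3 to 60 N. Pads are 16 mm wide; open, the fingers measure 119 mm over their backs; the gripper's body (75 mm by 177 mm) begins 78 mm behind the grasp point.
Start: joints at [1.118, 0.087, 1.371, -0, 1.684, -0.103], TCP at [0.189, 0.517, 0.206] pointing down, gripper open.
Joint ranges: [-3.1, 3.1], [-0.76, 2.03], [0.27, 2.55], [-1.08, 4.22], [0.17, 2.65], [-2.57, 2.57]. Speed limits (rad/s): [2.79, 2.79, 3.14, 3.14, 3.14, 3.14].

## Interface

Orientations are given as [roll, pitch, yaw] about the fixed x, y, z axes, in that order (R = Rz(yaw) Ry(pitch) Rx(roll)).
In Python, from bench import robot gives the robot as it stands.
- The arm moves only by the tool send_rows, never from a script. Its argument "increments" is a list of rows, each a list of 5 numbers: the opening, from -1 (shut) to 1 (fully open), so that 0 is half open, then the shift along the tool's x, y, z in m, then the turn about the tool's x in rad. In form: [[hand, tx, ty, tz, roll], ...]. A call has 1 to 5 rows; each row is the pose to reach, as a shift and turn from the pose commanded when the call began, along the tool's axes at that moment; what a row does not reach only later rows make up. A row lasts 1/12 s, in which the tool goes at most 41.7 mm and 7.16 degrees, less where a joint would pass 70% of its speed; a pose out of reach is approached as far as the arm can. A call with a gripper value outside its range is refused whole. The fingers move at their own pace and stop on an object; the grip force is fixed at half the most. Time passes only in rows, so rows that repeat a pose let the fingers close. It gives the time, the measured TCP pose, the force and the opening at its end, in the units of the state.
- robot.get_obs(): the state, without advancing time (a new reading comes with each control period).
- robot.snapshot(name): name is "scene" or "top" or "wrist"; returns a dict with "image" (420x560x3 uint8, red, green, blue), "intrinsics" (3x3 intrinsics, pixels), "k1" (the pictures are not rectified: a ray, as slopes to the right and down, at radius r is drawn at 1 + k1 r^2 times it, then the intrinsics apply), "world_from_camera" (4x4, takes a point from camera to world coordinates). Camera axes: x right, y down, z forward; pixel columns grow to the right and rows downward; lengths in m; the calibration is good to about 2 mm. A picture is of the moment at which its call begins. There is no depth.
- robot.close_job(): hands the job in, once; it reports no verdict.
The state is a dict: "time": time; "joint_positions": joint angles; "qvel": joint speeds; "joint_torque": joint torques, N m; "tool_pos": TCP position; "ee_rot": TCP orientation; "wrist_force": force on the tool from outside, world axes, zero at the start; "wrist_torque": the same for the moment, N m; "width": finger opening in m.
Only numpy, scipy, OpenCV 4.12 (cv2) and the standard library are available. Lean on these libraries where they do the work, as an engineer would, in place of code of your own. Each camera call takes 0.05 s, during which the arm holds its last target.

## Task

Of the three shipping cases in the cradle, two are packed and one is still empty. Lift the loaded chute by its handle, rest its spout gently on the rim of the empty case with the open end over its mouth, then tip the chute so that all three cartons slide into that case. Then set the chute back level on its mat, inside the mat's edges, and leave the bystanding things where they are.

Things in the scene. Friction and masses are not known exactly. Their poses are not given: they have to be found in the camera images.
- chute_grip (a point): Centre of the chute's handle, 58 mm above the chute's underside, at mid-length. The handle is an upright grey fin in line with the chute, 50 mm long, 14 mm thick, from 33 to 80 mm above the underside, on a bridge under which the cartons pass. Axes: x along the chute towards its spout, y across, z up. At the start the chute lies level on the mat, spout towards the robot's right (-y).
- chute_spout (a point): Middle of the chute's open end, on top of its floor, 115 mm along x from the handle's centre; axes as chute_grip. The chute is an aluminium trough, 0.30 kg empty, 230 mm long, 46 mm wide (40 inside), floor 3 mm thick, side walls up to 30 mm above the underside; the other end is closed.
- mat: Black rubber parking mat, fixed, 300 x 130 x 4 mm, origin at the centre of its underside, x along its length. The chute starts on it.
- cases: Fixed cradle on the robot's right with 3 like open cardboard cases, centres at x = -74, 0, +74 mm. Each is 68 (x) by 118 mm (y) outside, 60 by 110 inside; inner floor 8 mm, rim 108 mm above the bench. A flap up to 165 mm high stands on each case's -y side; the free rim for the spout is the +y one, outer face at y = +59 mm. Origin: centre of the underside.
- pad: Paper pad 57 x 107 x 4 mm lying on the inner floor of the empty case; nothing else is in that case. Fixed; origin at the centre of its underside, axes as the cases.
- row_a: Block of packed cartons that fills one of the full cases to 10 to 15 mm below its rim, 56 x 108 mm; fixed, origin at the centre of its underside, on the case's inner floor.
- row_b: Like row_a, in the other full case.
- piece1_center (a point): Centre of a loose sales carton, 60 x 28 x 18 mm, white with a red band, 40 to 85 g; lies flat along the chute at its closed end. Its friction on the chute is unknown, 0.28 to 0.46: it begins to slide at a tilt of 16 to 25 degrees.
- piece2_center (a point): Centre of the second such carton, in the middle of the chute.
- piece3_center (a point): Centre of the third such carton, nearest the spout; its front end starts 40 mm short of the spout's edge.
- spray: Bystander: clear bottle with white cap, 60 mm across, 160 mm high, loose; origin at the centre of its underside.
- shelf_box: Bystander: closed carton 150 x 90 x 55 mm, loose; origin at the centre of its underside.
- tape: Bystander: black bench tape dispenser 150 x 60 x 86 mm, loose; origin at the centre of its underside.
Things that resemble listed ones, but are neither listed nor needed, are in the scene too. What is shaped like the part that bears chute_grip but green is not meant.

How it is judged:
On the way, in this order (a step that is already met when the one before it is completed fails the run):
1. the chute's spout rests on the rim, its open end over the empty case (contact force between chute and cases above 0.4 N and x of chute_spout in the frame of pad between -0.031 and 0.031 m and y of chute_spout in the frame of pad between -0.056 and 0.056 m), for 0.15 s.
2. all three cartons are inside the empty case (x of piece1_center in the frame of pad between -0.031 and 0.031 m and y of piece1_center in the frame of pad between -0.056 and 0.056 m and z of piece1_center in the frame of pad between 0 and 0.085 m and x of piece2_center in the frame of pad between -0.031 and 0.031 m and y of piece2_center in the frame of pad between -0.056 and 0.056 m and z of piece2_center in the frame of pad between 0 and 0.085 m and x of piece3_center in the frame of pad between -0.031 and 0.031 m and y of piece3_center in the frame of pad between -0.056 and 0.056 m and z of piece3_center in the frame of pad between 0 and 0.085 m), for 0.2 s.
At the end, for the whole second after the job is handed in: All three cartons at rest in the case that was empty, centres within its walls and 15 mm or more below its rim; the chute level, at rest and released on its mat, its middle within 50 mm of the mat's centre along and across it, in line with it (either way round) within 0.4 rad (all of step 2 and linear speed of each of piece1, piece2, piece3, chute below 0.02 m/s and x of chute in the frame of mat between -0.05 and 0.05 m and y of chute in the frame of mat between -0.05 and 0.05 m and z of chute in the frame of mat below 0.008 m and angle between the x axis of chute and the x axis of mat, either way round below 0.4 rad and angle between chute's own z axis and vertical below 0.06 rad); the robot touches nothing.
It fails at once if the chute is pressed on the cases or cradle with more than 30 N (contact force between chute and cases above 30 N).
It fails at once if the bottle is moved by more than 20 mm (distance of spray from where it was at the start of the episode above 0.02 m).
It fails at once if the closed carton is moved by more than 20 mm (distance of shelf_box from where it was at the start of the episode above 0.02 m).
It fails at once if the tape dispenser is moved by more than 20 mm (distance of tape from where it was at the start of the episode above 0.02 m).
It fails at once if the chute is tipped with its spout more than 50 mm above the rims while the cartons are not yet all in the case (angle between chute's own z axis and vertical above 0.3 rad and height (world z) of chute_spout above 0.16 m and not (x of piece1_center in the frame of pad between -0.031 and 0.031 m and y of piece1_center in the frame of pad between -0.056 and 0.056 m and z of piece1_center in the frame of pad between 0 and 0.085 m and x of piece2_center in the frame of pad between -0.031 and 0.031 m and y of piece2_center in the frame of pad between -0.056 and 0.056 m and z of piece2_center in the frame of pad between 0 and 0.085 m and x of piece3_center in the frame of pad between -0.031 and 0.031 m and y of piece3_center in the frame of pad between -0.056 and 0.056 m and z of piece3_center in the frame of pad between 0 and 0.085 m)).
It also fails if it takes over 64 s, if anything falls off the work surface, if the arm or the gripper's body presses on something with over 40 N, if the wrist force passes 120 N, or if a joint passes its speed limit or range.

## Working session

There is one attempt and no reset: what is moved stays moved. The work goes in short steps, Python scripts to look and compute and a tool call to move; the robot and the scene stay as the last step left them, time stands still between calls to the robot, and variables do not carry over. Pictures are saved under pics/ and viewed, and the job is handed in when it is done.

Besides the shell and the picture viewer there is one more tool, called after "Request:" as name(argument=value, ...), one argument or row to a line, values as JSON. send_rows: Moves the arm, as the interface text tells. Its arguments: {"type":"object","properties":{"increments":{"type":"array"}},"required":["increments"]}

```bash
ls; mkdir -p pics; python3 - <<'E'
from bench import robot
import cv2
o=robot.get_obs()
for k,v in o.items(): print(k,v)
print(robot.tcp_to_grasp)
for n in ["scene","top","wrist"]:
    s=robot.snapshot(n); cv2.imwrite(f"pics/{n}0.png",s["image"][:,:,::-1]); print(n,s["intrinsics"],s["k1"],s["world_from_camera"])
E
```

```text
pics
time 0.0
joint_positions [ 1.11791154e+00  8.79146100e-02  1.37219897e+00 -1.47730507e-05
  1.68361828e+00 -1.03084376e-01]
qvel [-1.06731375e-03 -9.98028125e-05 -3.17011020e-04  5.39915748e-06
  7.63878443e-04 -1.69252376e-04]
joint_torque [-9.69503526e-04 -3.40160608e+01 -3.02431798e+01  7.16894749e-02
  3.28891631e-02 -1.78798314e-04]
tool_pos [0.1882542  0.51620394 0.20435431]
ee_rot [-1.66701718  1.56865708 -2.01681925]
wrist_force [0.35019067 0.09460583 0.51719457]
wrist_torque [ 0.03921005  0.00391527 -0.00942296]
width 0.09388141839516502
0.0188
scene [[437.99902472   0.         280.25139101]
 [  0.         437.99902472 202.98460575]
 [  0.           0.           1.        ]] -0.04792136109153217 [[-0.630315    0.55465194 -0.54319815  1.22293746]
 [ 0.77633648  0.44837696 -0.44301215  0.53768095]
 [-0.00216001 -0.70094174 -0.71321526  0.99698669]
 [ 0.          0.          0.          1.        ]]
top [[394.44085924   0.         278.68717912]
 [  0.         394.44085924 211.43638093]
 [  0.           0.           1.        ]] 0.04016209798598707 [[ 0.01431171 -0.99160809  0.12848568  0.39613323]
 [-0.99985566 -0.01536916 -0.0072424  -0.03548023]
 [ 0.00915634 -0.12836348 -0.99168492  1.01916102]
 [ 0.          0.          0.          1.        ]]
wrist [[336.38274417   0.         285.11762149]
 [  0.         336.38274417 214.40684334]
 [  0.           0.           1.        ]] -0.06745213163707012 [[ 3.43002779e-01  9.11031682e-01  2.28845729e-01  1.21717906e-01]
 [ 9.39334016e-01 -3.32450651e-01 -8.44285007e-02  5.40834024e-01]
 [-8.37127532e-04  2.43921788e-01 -9.69794546e-01  3.83677487e-01]
 [ 0.00000000e+00  0.00000000e+00  0.00000000e+00  1.00000000e+00]]
```

View pics/scene0.png

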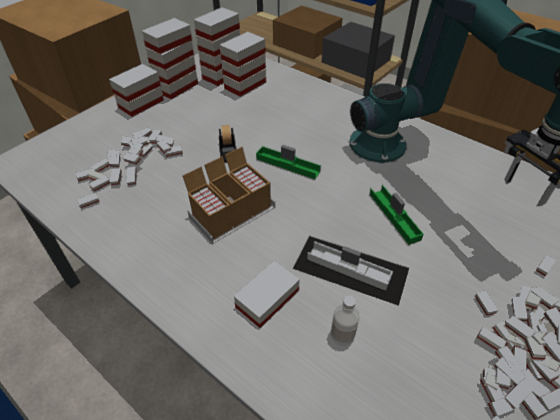

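View pics/top0.png

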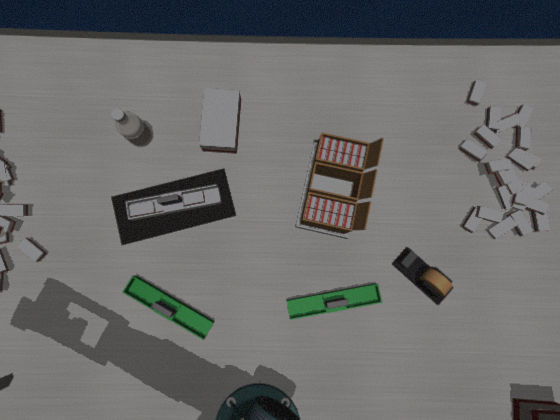

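View pics/wrist0.png

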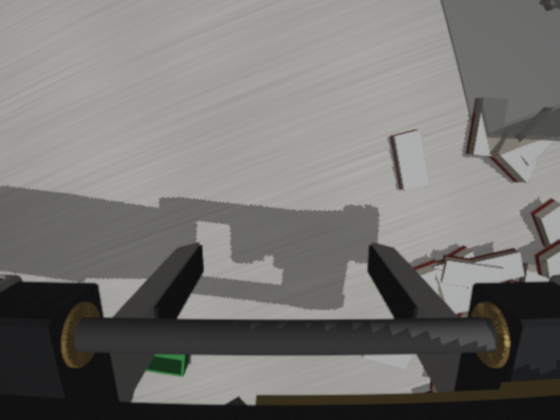

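```bash
cat > h.py <<'E'
import numpy as np, cv2
from bench import robot
def ray(s,uv):
    K=s["intrinsics"];k=s["k1"];T=np.array(s["world_from_camera"])
    d=np.array([(uv[0]-K[0][2])/K[0][0],(uv[1]-K[1][2])/K[1][1]]); p=d.copy()
    for _ in range(30): p=d/(1+k*(p@p))
    return T[:3,3],T[:3,:3]@np.array([p[0],p[1],1.])
def onz(s,uv,z):
    o,d=ray(s,uv); return o+d*(z-o[2])/d[2]
def pix(s,P):
    T=np.linalg.inv(np.array(s["world_from_camera"]));p=T[:3,:3]@np.array(P)+T[:3,3];a=p[:2]/p[2]
    a=a*(1+s["k1"]*(a@a));K=s["intrinsics"];return np.array([a[0]*K[0][0]+K[0][2],a[1]*K[1][1]+K[1][2]])
def tri(s1,u1,s2,u2):
    o1,d1=ray(s1,u1);o2,d2=ray(s2,u2);d1=d1/np.linalg.norm(d1);d2=d2/np.linalg.norm(d2)
    A=np.stack([d1,-d2],1);t=np.linalg.lstsq(A,o2-o1,rcond=None)[0];a=o1+t[0]*d1;b=o2+t[1]*d2
    return (a+b)/2,np.linalg.norm(a-b)
def crop(s,x0,y0,x1,y1,f,name):
    im=cv2.resize(s["image"][y0:y1,x0:x1,::-1],None,fx=f,fy=f,interpolation=cv2.INTER_CUBIC);cv2.imwrite("pics/"+name,im)
E
python3 - <<'E'
from h import *
s=robot.snapshot("top");c=robot.snapshot("scene")
crop(s,100,160,250,250,5,"mat1.png")
crop(s,285,120,395,245,4.7,"case1.png")
crop(c,175,145,285,240,6,"case1s.png")
crop(c,285,225,420,310,5.8,"mat1s.png")
g=cv2.cvtColor(s["image"],cv2.COLOR_RGB2GRAY)
m=((g<45)).astype(np.uint8);m[:, :100]=0;m[:,250:]=0;m[:150]=0;m[255:]=0
ct=max(cv2.findContours(m,0,2)[0],key=cv2.contourArea)
r=cv2.minAreaRect(ct);print("mat rect",r)
P=np.array([onz(s,p,0.004) for p in cv2.boxPoints(r)]);print(P.round(4),np.linalg.norm(np.diff(P,axis=0),axis=1),P.mean(0))
E
```

```text
mat rect ((172.6219482421875, 206.09756469726562), (48.35139465332031, 117.41143798828125), 75.52970886230469)
[[0.5575 0.3932 0.004 ]
 [0.6404 0.1039 0.004 ]
 [0.5171 0.0687 0.004 ]
 [0.4376 0.3546 0.004 ]] [0.30094201 0.12820922 0.29672691] [0.53812271 0.23009865 0.004     ]
```

View pics/mat1.png

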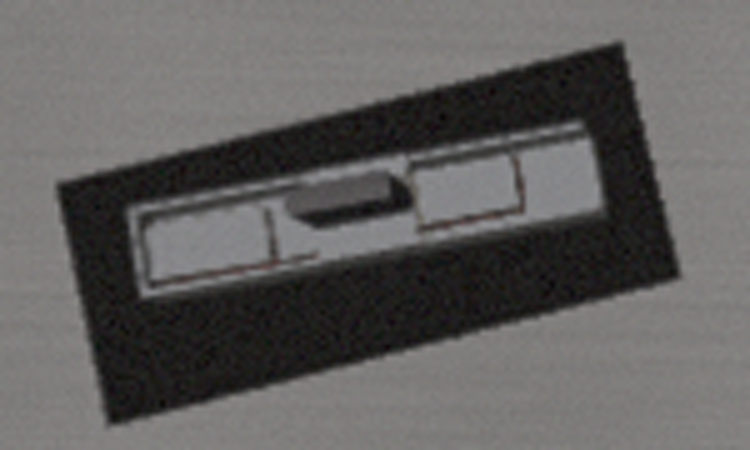

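View pics/case1.png

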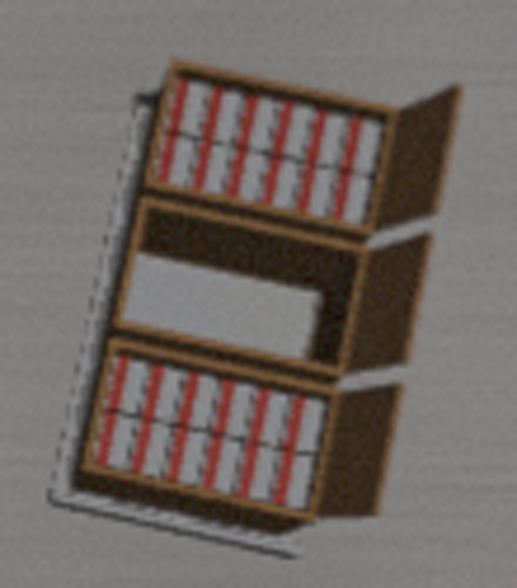

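View pics/case1s.png

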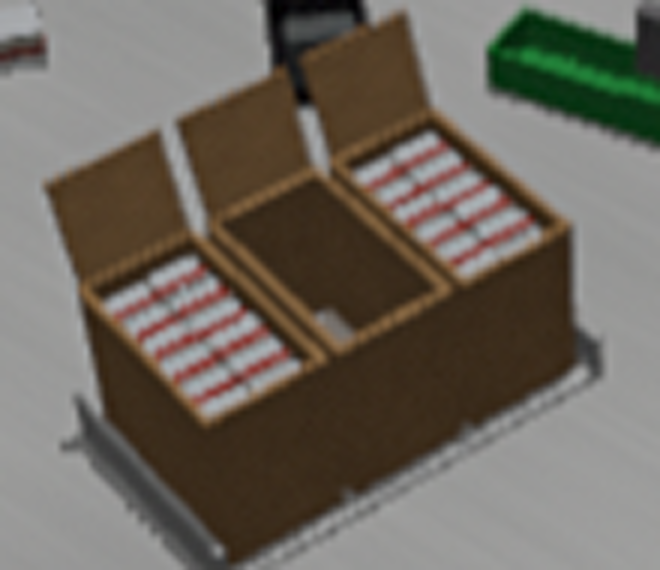

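View pics/mat1s.png

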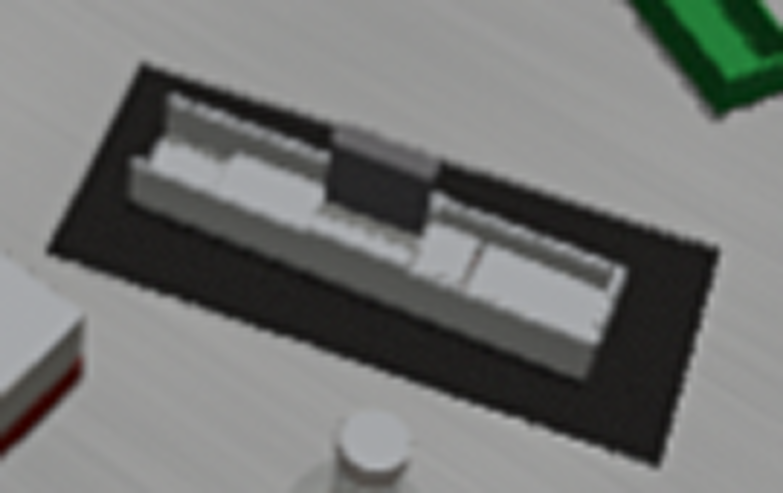

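```bash
python3 - <<'E'
from h import *
s=robot.snapshot("top");c=robot.snapshot("scene")
T=lambda x,y:np.array([285+x/4.7-.4,120+y/4.7-.4])
S=lambda x,y:np.array([175+x/6-.4,145+y/6-.4])
M=lambda x,y:np.array([100+x/5-.4,160+y/5-.4])
N=lambda x,y:np.array([285+x/5.8-.4,225+y/5.8-.4])
rims={"+x+y":(172,60),"+x-y":(395,108),"-x+y":(82,470),"-x-y":(315,518)}
W={k:onz(s,T(*v),.108) for k,v in rims.items()}
for k in W: print(k,W[k].round(4))
print("ctr",sum(W.values())/4, "len x",np.linalg.norm(W["+x+y"]-W["-x+y"]),np.linalg.norm(W["+x-y"]-W["-x-y"]),"len y",np.linalg.norm(W["+x+y"]-W["+x-y"]),np.linalg.norm(W["-x+y"]-W["-x-y"]))
for a,b in (("-x+y","+x+y"),("-x-y","+x-y")):
    d=W[b]-W[a];print("yaw",np.arctan2(d[1],d[0]))
sc={"+x+y":(208,420),"+x-y":(85,285),"-x+y":(568,228),"-x-y":(432,108)}
W2={k:onz(c,S(*v),.108) for k,v in sc.items()}
for k in W2: print(k,W2[k].round(4),"tri",[x.round(4) for x in tri(s,T(*rims[k]),c,S(*sc[k]))])
print("ctr2",sum(W2.values())/4)
mid=[(143,198),(366,243),(117,328),(345,372)]
print("mid rim",np.mean([onz(s,T(*p),.108) for p in mid],0))
# chute
q={"spL":(582,122),"spR":(606,208),"taL":(128,210),"taR":(138,297)}
Q={k:onz(s,M(*v),.034) for k,v in q.items()}
for k in Q: print(k,Q[k].round(4))
ax=(Q["spL"]+Q["spR"]-Q["taL"]-Q["taR"])/2;print("len",np.linalg.norm(ax),"yaw",np.arctan2(ax[1],ax[0]),"ctr",sum(Q.values())/4,"w",np.linalg.norm(Q["spL"]-Q["spR"]))
qs={"taL":(622,268),"taR":(588,378),"spR":(130,165),"spL":(170,95)}
# scene: spout is left
for k in Q: print(k,[x.round(4) for x in tri(s,M(*q[k]),c,N(*qs[k]))])
print("mat corners")
print([tri(s,M(*a),c,N(*b))[0].round(4) for a,b in (((58,183),(660,465)),((108,425),(718,250)),((680,275),(143,65)),((622,43),(50,252)))])
h=[(288,185),(385,172),(395,200),(310,212)]
E
```

```text
+x+y [ 0.7062 -0.1409  0.108 ]
+x-y [ 0.6828 -0.2539  0.108 ]
-x+y [ 0.4959 -0.0967  0.108 ]
-x-y [ 0.4739 -0.2117  0.108 ]
ctr [ 0.58968751 -0.17579133  0.108     ] len x 0.214905332220003 0.21309176710544728 len y 0.1153389669298975 0.11704430333925843
yaw -0.20739534154483344
yaw -0.1994820128883101
+x+y [ 0.705  -0.1394  0.108 ] tri [array([ 0.7055, -0.1401,  0.1082]), np.float64(0.0019)]
+x-y [ 0.6795 -0.2508  0.108 ] tri [array([ 0.681 , -0.2518,  0.1094]), np.float64(0.0042)]
-x+y [ 0.5003 -0.0937  0.108 ] tri [array([ 0.4964, -0.097 ,  0.1033]), np.float64(0.0001)]
-x-y [ 0.4744 -0.2083  0.108 ] tri [array([ 0.4734, -0.211 ,  0.1062]), np.float64(0.0024)]
ctr2 [ 0.58978889 -0.17303947  0.108     ]
mid rim [ 0.59035052 -0.17647276  0.108     ]
spL [0.5914 0.1172 0.034 ]
spR [0.5475 0.1036 0.034 ]
taL [0.5426 0.3418 0.034 ]
taR [0.4989 0.3341 0.034 ]
len 0.23264209966683647 yaw -1.3599698446100474 ctr [0.54513691 0.22416755 0.034     ] w 0.04593818630803751
spL [array([0.5789, 0.1188, 0.0722]), np.float64(0.0181)]
spR [array([ 0.5588,  0.1048, -0.0136]), np.float64(0.0137)]
taL [array([0.533 , 0.3349, 0.0711]), np.float64(0.0163)]
taR [array([ 0.5115,  0.3473, -0.0277]), np.float64(0.0225)]
mat corners
[array([0.5605, 0.3921, 0.001 ]), array([0.4365, 0.3573, 0.0013]), array([5.17e-01, 7.04e-02, 5.00e-04]), array([ 6.395e-01,  1.048e-01, -1.000e-04])]
```

```bash
cat >> h.py <<'E'
from scipy.spatial.transform import Rotation as R
def tool(o=None):
    o=o or robot.get_obs(); return np.array(o["tool_pos"]),R.from_euler("xyz",o["ee_rot"]).as_matrix()
def goto(P,jaw,o=None):
    "shift in tool axes to put TCP at P, roll so that tool y is along jaw angle (mod pi)"
    p,Rm=tool(o);d=Rm.T@(np.array(P)-p)
    y=np.array([np.cos(jaw),np.sin(jaw),0]);yl=Rm.T@y;r=np.arctan2(yl[2],yl[1]);r=(r+np.pi/2)%np.pi-np.pi/2
    return d.round(4),round(r,4)
E
python3 - <<'E'
from h import *
s=robot.snapshot("top");c=robot.snapshot("scene")
p,Rm=tool();print(p,Rm.round(3))
M=lambda x,y:np.array([100+x/5-.4,160+y/5-.4])
N=lambda x,y:np.array([285+x/5.8-.4,225+y/5.8-.4])
print("handle top",tri(s,M(343,190),c,N(387,150)), onz(s,M(343,190),.084))
for a,b in (((582,122),(130,165)),((606,208),(170,95)),((128,210),(588,378)),((138,297),(622,268))): print(tri(s,M(*a),c,N(*b)))
u=np.array([np.cos(-1.36),np.sin(-1.36)])
print(goto([.545,.224,.20],-1.36+np.pi/2))
crop(s,150,185,195,215,14,"handle.png")
E
```

```text
[0.18848716 0.51667296 0.20543852] [[ 0.     0.343  0.939]
 [-0.     0.939 -0.343]
 [-1.    -0.     0.   ]]
handle top (array([0.54564576, 0.22484796, 0.08120395]), np.float64(0.00492953347101847)) [0.54651757 0.22196823 0.084     ]
(array([0.59189712, 0.11807381, 0.03048697]), np.float64(0.00079082659877272))
(array([0.54652653, 0.10610251, 0.03136503]), np.float64(0.005041936805068942))
(array([0.54659282, 0.34820336, 0.01328356]), np.float64(0.00335301456477032))
(array([0.49915873, 0.33363047, 0.03414668]), np.float64(0.0008568182608456125))
(array([ 0.0055, -0.1528,  0.4352]), np.float64(1.0102))
```

View pics/handle.png

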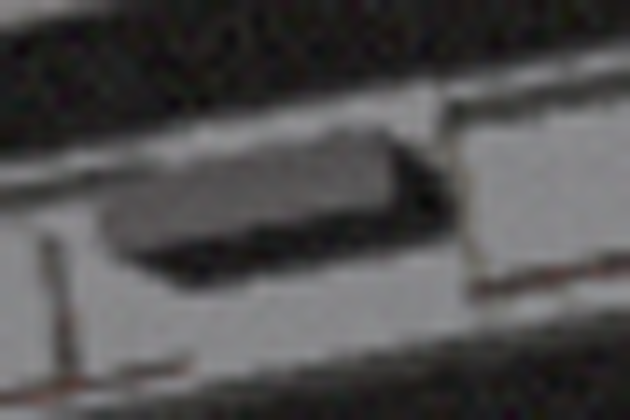

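Request:
send_rows(
  increments=[
    [1,0,-0.035,0.1,0.24],
    [1,0,-0.05,0.14,0.36],
    [1,0,-0.06,0.18,0.48],
    [1,0,-0.075,0.22,0.6],
    [1,0,-0.09,0.26,0.7],
  ],
)

```text
time: 0.87
tool_pos: [0.3515, 0.3843, 0.2057]
ee_rot: [1.782, 1.57, 0.802]
wrist_force: [0.1, 0.8, -0.0]
width: 0.0938
```

```bash
python3 - <<'E'
from h import *
print(robot.get_obs()["time"],tool()[0],goto([.5455,.2235,.20],-1.36+np.pi/2))
E
```

```text
0.8667 [0.35147568 0.3843435  0.20570371] (array([0.0057, 0.0716, 0.2416]), np.float64(0.3797))
```

Request:
send_rows(
  increments=[
    [0.2,0,0.012,0.04,0.1],
    [0.2,0,0.024,0.08,0.2],
    [0.2,0,0.036,0.12,0.3],
    [0.2,0,0.048,0.16,0.38],
    [0.2,0,0.06,0.2,0.38],
  ],
)

```text
time: 1.28
tool_pos: [0.5133, 0.2524, 0.2057]
ee_rot: [2.097, 1.57, 0.74]
wrist_force: [-0.1, 0.6, -0.5]
width: 0.0641
```

Request:
send_rows(
  increments=[
    [0.2,0,0,0,0],
  ],
)

```text
time: 1.37
tool_pos: [0.5168, 0.2486, 0.2046]
ee_rot: [0.318, 1.567, -1.045]
wrist_force: [-1.3, -0.5, -0.8]
width: 0.0584
```

```bash
python3 - <<'E'
from h import *
print(robot.get_obs()["time"],tool()[0],goto([.5455,.2235,.20],-1.36+np.pi/2))
s=robot.snapshot("wrist");cv2.imwrite("pics/w2.png",s["image"][:,:,::-1])
for x in (-25,25):
  for y in (-7,7):
    u=np.array([np.cos(-1.36),np.sin(-1.36)]);n=np.array([-u[1],u[0]]);q=np.array([.5455,.2235])+u*x/1e3+n*y/1e3
    print(pix(s,[*q,.084]))
E
```

```text
1.3667 [0.51676622 0.24857818 0.20456633] (array([0.0047, 0.0229, 0.0304]), np.float64(-0.0031))
[302.48334074 215.05970107]
[317.69225599 215.00341291]
[301.9694564  265.62680651]
[316.57325285 265.55018937]
```

View pics/w2.png

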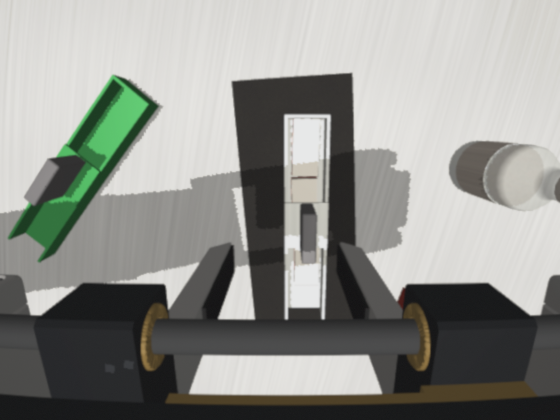

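```bash
python3 - <<'E'
from h import *
s=robot.snapshot("wrist");crop(s,260,180,360,290,5,"w2c.png")
E
```

```text
(no output)
```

View pics/w2c.png

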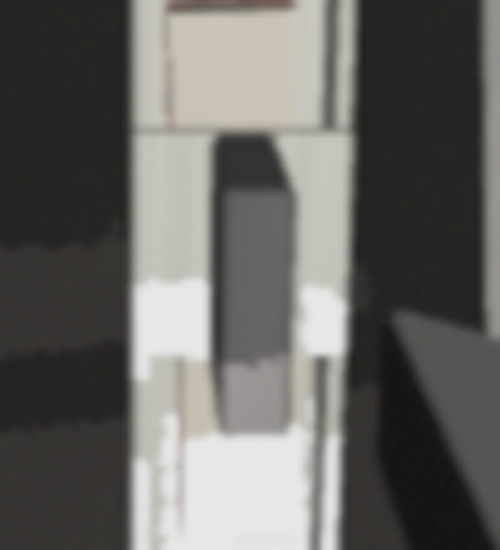

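```bash
python3 - <<'E'
from h import *
s=robot.snapshot("wrist")
q=[onz(s,np.array(p)-.4,.084) for p in ((304,217.6),(318.6,218.4),(304.4,266.4),(318,266.4))]
c=np.mean(q,0);a=(q[0]+q[1]-q[2]-q[3])/2;print(c,np.arctan2(a[1],a[0]),np.linalg.norm(a))
print(goto([c[0],c[1],.20],np.arctan2(a[1],a[0])+np.pi/2))
E
```

```text
[0.54268942 0.22705382 0.084     ] 1.800738846356395 0.04796159960181103
(array([0.0052, 0.0244, 0.0328]), np.float64(-0.0148))
```

Request:
send_rows(
  increments=[
    [0.2,0.0,0.0237,0.0316,-0.009],
    [0.2,0.03,0.0237,0.0316,-0.009],
    [0.2,0.07,0.0237,0.0316,-0.009],
    [0.2,0.11,0.0237,0.0316,-0.009],
    [0.2,0.13,0.0237,0.0316,-0.009],
  ],
)

```text
time: 1.93
tool_pos: [0.5378, 0.229, 0.0705]
ee_rot: [-1.57, 1.564, -2.913]
wrist_force: [-1.8, -0.8, -0.5]
width: 0.0565
```

Request:
send_rows(
  increments=[
    [0.2,0.01,0,0,0],
    [0.2,0.02,0,0,0],
    [0.2,0.027,0,0,0],
    [0.2,0.027,0,0,0],
  ],
)

```text
time: 2.27
tool_pos: [0.5416, 0.229, 0.0485]
ee_rot: [2.242, 1.57, 0.898]
wrist_force: [-0.3, -0.7, -0.1]
width: 0.0564
```

```bash
python3 - <<'E'
from h import *
print(tool(),goto([.544,.2255,.047],-1.352+np.pi/2))
s=robot.snapshot("wrist");cv2.imwrite("pics/w3.png",s["image"][:,:,::-1])
E
```

```text
(array([0.5415767 , 0.22898562, 0.04853008]), array([[ 2.23290194e-04,  9.74539360e-01,  2.24216382e-01],
       [ 2.79979869e-04,  2.24216318e-01, -9.74539360e-01],
       [-9.99999936e-01,  2.80381156e-04, -2.22786097e-04]])) (array([0.0015, 0.0016, 0.0039]), np.float64(0.0073))
```

View pics/w3.png

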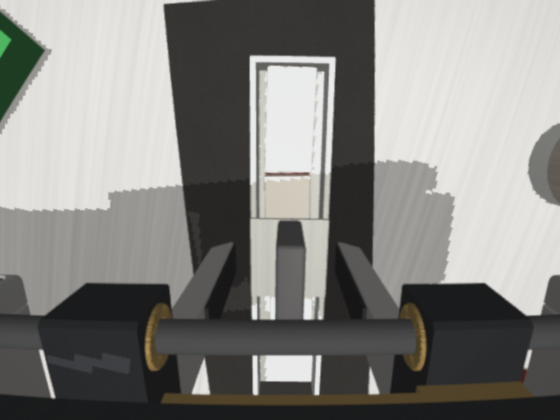

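Request:
send_rows(
  increments=[
    [-1,0.001,0.0015,0.002,0.005],
    [-1,0.001,0.0015,0.002,0.005],
    [-1,0.001,0.0015,0.002,0.005],
    [-1,0.001,0.0015,0.002,0.005],
    [-1,0.001,0.0015,0.002,0.005],
  ],
)

```text
time: 2.73
tool_pos: [0.5441, 0.2266, 0.048]
ee_rot: [1.748, 1.57, 0.397]
wrist_force: [0.3, -0.4, -0.5]
width: 0.0264
```

Request:
send_rows(
  increments=[
    [-1,0,0,0,0],
    [-1,0,0,0,0],
    [-1,0,0,0,0],
  ],
)

```text
time: 2.98
tool_pos: [0.544, 0.2266, 0.0476]
ee_rot: [1.537, 1.57, 0.186]
wrist_force: [1.8, 0.1, -0.7]
width: 0.0134
```

Gripped (13.4 mm ≈ 14 mm fin). A small, slow lift, then look.

Request:
send_rows(
  increments=[
    [-1,0,0,0,0],
    [-1,-0.005,0,0,0],
    [-1,-0.015,0,0,0],
    [-1,-0.03,0,0,0],
    [-1,-0.04,0,0,0],
  ],
)

```text
time: 3.4
tool_pos: [0.5434, 0.2266, 0.0882]
ee_rot: [-1.64, 1.57, -2.991]
wrist_force: [0.3, 1.2, -3.6]
width: 0.0137
```

Request:
send_rows(
  increments=[
    [-1,0,0,0,0],
    [-1,0,0,0,0],
  ],
)

```text
time: 3.57
tool_pos: [0.5442, 0.2268, 0.0884]
ee_rot: [1.684, 1.569, 0.334]
wrist_force: [1.3, 0.8, -4.7]
width: 0.0135
```

```bash
python3 - <<'E'
from h import *
o=robot.get_obs();print(tool(),o["wrist_force"],o["wrist_torque"])
s=robot.snapshot("wrist");cv2.imwrite("pics/w4.png",s["image"][:,:,::-1])
s=robot.snapshot("scene");crop(s,260,190,430,310,4.7,"s4.png")
E
```

```text
(array([0.54421702, 0.22679586, 0.08837472]), array([[ 1.67662510e-03,  9.75893587e-01,  2.18240456e-01],
       [ 5.81224288e-04,  2.18239775e-01, -9.75895006e-01],
       [-9.99998426e-01,  1.76305671e-03, -2.01306772e-04]])) [ 1.27174238  0.76815411 -4.71781801] [-0.08611574  0.03517426  0.02719139]
```

View pics/w4.png

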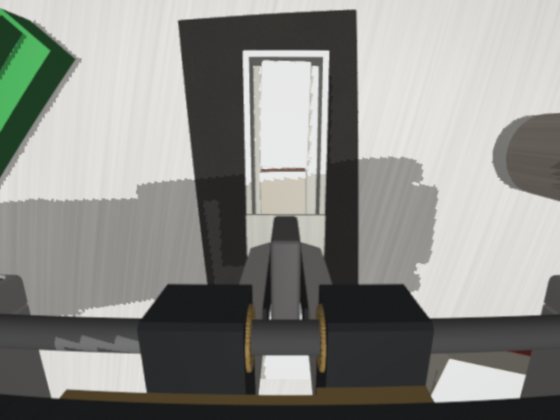

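View pics/s4.png

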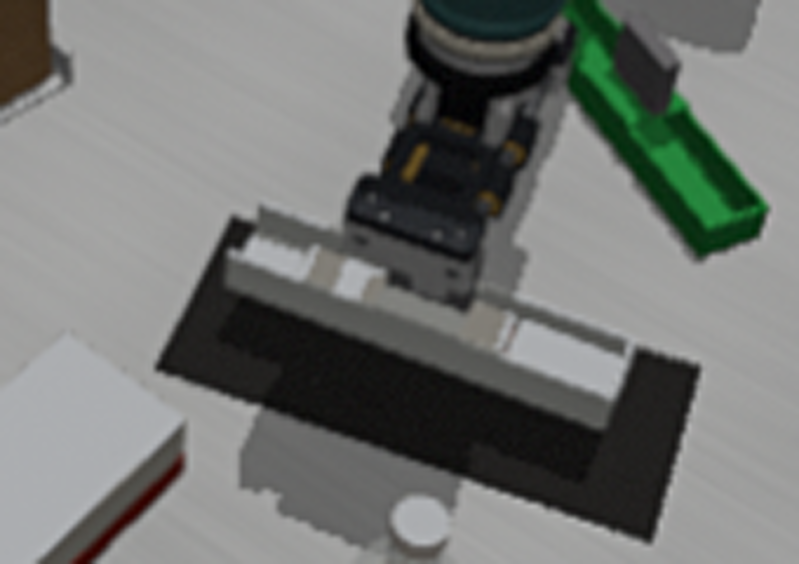

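```bash
cat >> h.py <<'E'
CC=np.array([.5897,-.1750]);YC=-.2035
EY=np.array([-np.sin(YC),np.cos(YC)]);EX=np.array([np.cos(YC),np.sin(YC)])
def tcp_for(spy,L=.116,spx=0): return CC+EX*spx+EY*(spy+L)
def incase(p): d=np.array(p)[:2]-CC; return np.array([d@EX,d@EY])
E
python3 - <<'E'
from h import *
p=tcp_for(.015);print(p,goto([p[0],p[1],.18],YC))
E
```

```text
[ 0.61617488 -0.04670315] (array([-0.0933,  0.0115,  0.2825]), np.float64(0.4235))
```

Request:
send_rows(
  increments=[
    [-1,-0.008,0,0,0],
    [-1,-0.024,0,0,0],
    [-1,-0.045,0,0,0],
    [-1,-0.066,0,0,0],
    [-1,-0.08,0,0,0],
  ],
)

```text
time: 4.08
tool_pos: [0.5441, 0.2268, 0.1696]
ee_rot: [1.708, 1.569, 0.358]
wrist_force: [0.2, 0.3, -4.1]
width: 0.0137
```

Request:
send_rows(
  increments=[
    [-1,-0.002,0,0.008,0.015],
    [-1,-0.004,0.001,0.022,0.04],
    [-1,-0.007,0.0015,0.042,0.07],
    [-1,-0.01,0.0025,0.064,0.1],
    [-1,-0.012,0.0035,0.086,0.13],
  ],
)

```text
time: 4.5
tool_pos: [0.5653, 0.1412, 0.1775]
ee_rot: [-1.264, 1.567, -2.747]
wrist_force: [0.3, -0.5, -4.8]
width: 0.014
```

```bash
python3 - <<'E'
from h import *
p=tcp_for(.015);print(goto([p[0],p[1],.18],YC))
E
```

```text
(array([-0.0024,  0.0343,  0.1916]), np.float64(0.2907))
```

Request:
send_rows(
  increments=[
    [-1,0,0.004,0.022,0.03],
    [-1,0,0.008,0.044,0.065],
    [-1,0,0.012,0.066,0.1],
    [-1,0,0.0155,0.088,0.135],
    [-1,0,0.0195,0.108,0.17],
  ],
)

```text
time: 4.92
tool_pos: [0.5941, 0.0346, 0.1771]
ee_rot: [-1.249, 1.566, -2.904]
wrist_force: [0.6, -0.3, -4.5]
width: 0.0138
```

```bash
python3 - <<'E'
from h import *
p=tcp_for(.015);print(goto([p[0],p[1],.18],YC))
E
```

```text
(array([-0.0029,  0.0289,  0.0792]), np.float64(0.1189))
```

Request:
send_rows(
  increments=[
    [-1,-0.003,0.007,0.02,0.03],
    [-1,-0.003,0.013,0.038,0.06],
    [-1,-0.003,0.02,0.054,0.085],
    [-1,-0.003,0.025,0.068,0.105],
    [-1,-0.003,0.0285,0.078,0.118],
  ],
)

```text
time: 5.33
tool_pos: [0.6165, -0.045, 0.1805]
ee_rot: [-1.277, 1.567, -3.05]
wrist_force: [-0.1, -0.6, -4.3]
width: 0.0139
```

Request:
send_rows(
  increments=[
    [-1,0,0,0,0],
    [-1,0,0,0,0],
  ],
)

```text
time: 5.5
tool_pos: [0.6167, -0.0427, 0.1816]
ee_rot: [-1.915, 1.569, 2.598]
wrist_force: [0.1, 0.9, -4.7]
width: 0.014
```

```bash
python3 - <<'E'
from h import *
p=tcp_for(.015);print(tool()[0],goto([p[0],p[1],.18],YC))
for n,b in (("scene",(170,120,310,250)),("top",(240,110,400,240))):
    s=robot.snapshot(n);crop(s,*b,5,n+"5.png")
s=robot.snapshot("wrist");cv2.imwrite("pics/w5.png",s["image"][:,:,::-1])
E
```

```text
[ 0.61674894 -0.0427231   0.18158273] (array([0.0016, 0.0002, 0.004 ]), np.float64(0.0045))
```

View pics/scene5.png

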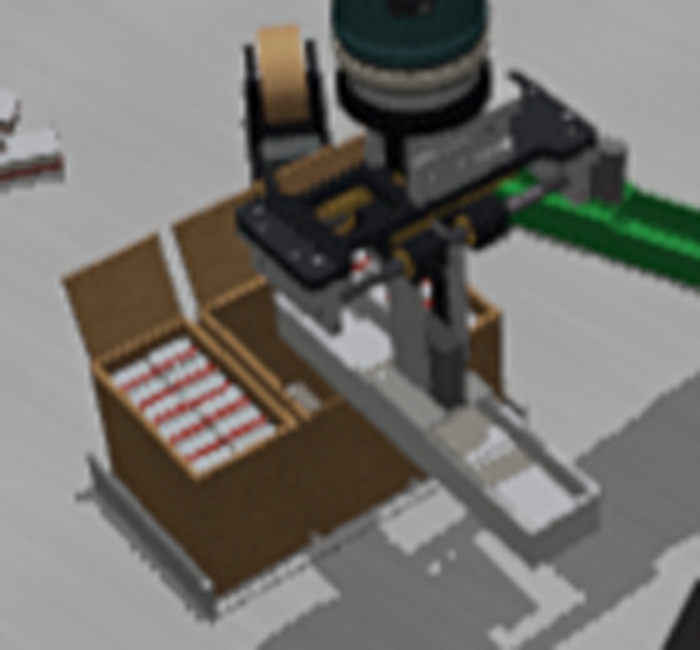

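View pics/top5.png

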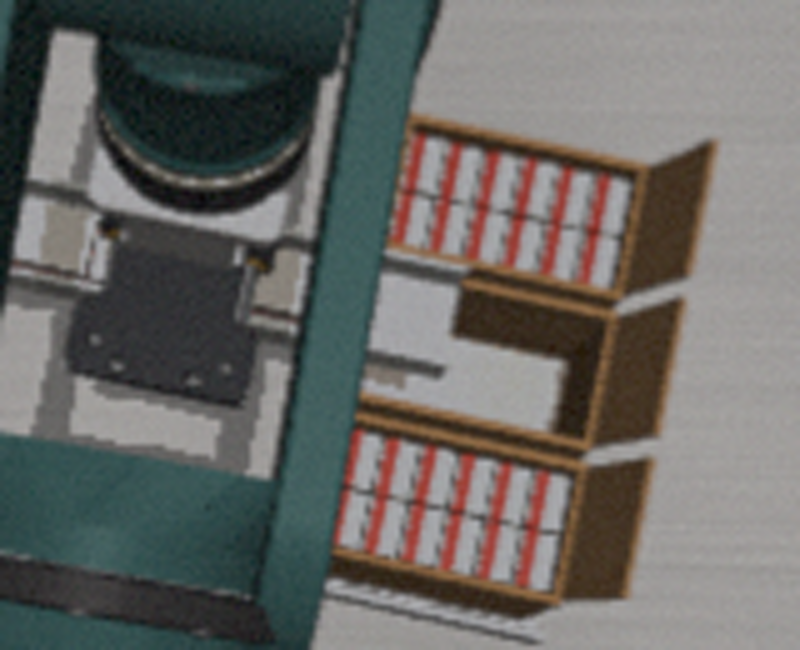

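View pics/w5.png

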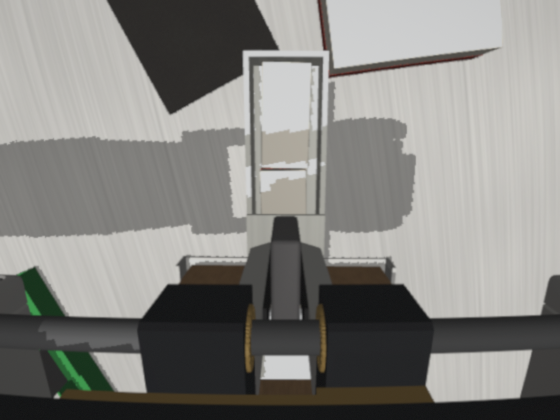

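```bash
python3 - <<'E'
from h import *
s=robot.snapshot("top")
A=[onz(s,np.array(p)-.4,.167) for p in ((333.6,164.2),(328.8,183.9))]
print(A,np.linalg.norm(A[0]-A[1]),incase(np.mean(A,0)),incase(tool()[0]))
# mid-case rim check: right corners far (612,318),(588,452) left far
for p in ((612,315),(590,455)):
    print(incase(onz(s,np.array(p)/5+[240,110]-np.array([.4,.4]),.108)))
E
```

```text
[array([ 0.61469806, -0.16080846,  0.167     ]), array([ 0.57018648, -0.15014796,  0.167     ])] 0.04577037864529074 [-0.00125964  0.01967317] [-0.00025766  0.13647566]
[ 0.03208361 -0.05701772]
[-0.03577487 -0.05973054]
```

Request:
send_rows(
  increments=[
    [-1,0.006,0,0,0],
    [-1,0.014,0,0,0],
    [-1,0.02,0,0,0],
    [-1,0.023,0,0,0],
    [-1,0.025,0,0,0],
  ],
)

```text
time: 6.12
tool_pos: [0.6165, -0.0421, 0.1559]
ee_rot: [-1.582, 1.568, 2.933]
wrist_force: [-0.7, 0.7, -5.0]
width: 0.0135
```

Request:
send_rows(
  increments=[
    [-1,0.0015,0,0,0],
    [-1,0.003,0,0,0],
    [-1,0.003,0,0,0],
  ],
)

```text
time: 6.37
tool_pos: [0.6172, -0.0424, 0.1543]
ee_rot: [-2.162, 1.571, 2.353]
wrist_force: [-0.1, -0.8, -5.1]
width: 0.0136
```

Request:
send_rows(
  increments=[
    [-1,0.0015,0,0,0],
    [-1,0.003,0,0,0],
    [-1,0.003,0,0,0],
  ],
)

```text
time: 6.62
tool_pos: [0.6173, -0.0425, 0.1516]
ee_rot: [1.572, 1.57, -0.197]
wrist_force: [-0.6, -0.0, -4.8]
width: 0.0139
```

Request:
send_rows(
  increments=[
    [-1,0.001,0,0,0],
    [-1,0.002,0,0,0],
    [-1,0.002,0,0,0],
  ],
)

```text
time: 6.87
tool_pos: [0.6176, -0.0421, 0.1508]
ee_rot: [1.897, 1.569, 0.129]
wrist_force: [-0.6, 1.9, 0.5]
width: 0.0137
```

Request:
send_rows(
  increments=[
    [-1,0,0,0,0],
    [-1,0,0,0,0],
    [-1,0,0,0,0],
  ],
)

```text
time: 7.12
tool_pos: [0.6177, -0.0421, 0.1503]
ee_rot: [1.884, 1.569, 0.115]
wrist_force: [0.2, 2.3, 1.2]
width: 0.014
```

```bash
python3 - <<'E'
from h import *
o=robot.get_obs();print(tool()[0],incase(tool()[0]),o["wrist_force"],o["wrist_torque"],goto([*CC,0.15],YC))
E
```

```text
[ 0.61770373 -0.04213718  0.15030567] [0.00057452 0.13578074] [0.23544573 2.29521803 1.24430067] [0.02928543 0.24301377 0.01809703] (array([ 0.0002, -0.0014,  0.1358]), np.float64(0.0058))
```

```bash
python3 - <<'E'
from h import *
s=robot.snapshot("top");c=robot.snapshot("scene")
off=np.array([.4,.4])
for p in ((683,302),(655,437),(715,143),(652,460),(630,597)):
    for z in (.165,): print(p,incase(onz(s,np.array(p)/5+[240,110]-off,z)))
# scene flap tops crop s5 5x off (170,120): left flap top corners (65,280),(158,237)
print("tri left flap(+x case)",[ (incase(q[0]),q[0][2],q[1]) for q in (tri(s,np.array((715,143))/5+[240,110]-off,c,np.array((65,280))/5+[170,120]-off),tri(s,np.array((690,273))/5+[240,110]-off,c,np.array((158,237))/5+[170,120]-off))])
E
```

```text
(683, 302) [ 0.02900228 -0.0768417 ]
(655, 437) [-0.03313314 -0.07615976]
(715, 143) [ 0.10334287 -0.07713792]
(652, 460) [-0.04345009 -0.07679296]
(630, 597) [-0.10467004 -0.07873483]
tri left flap(+x case) [(array([ 0.10406889, -0.07708384]), np.float64(0.15942874547483832), np.float64(0.0033528037348056474)), (array([ 0.04259765, -0.07695226]), np.float64(0.15848424834325392), np.float64(0.004989623774030469))]
```

Request:
send_rows(
  increments=[
    [-1,-0.006,0,0,0.005],
    [-1,-0.008,0,0.006,0.005],
    [-1,-0.008,0,0.02,0.005],
    [-1,-0.008,0,0.034,0.005],
    [-1,-0.008,0,0.048,0.005],
  ],
)

```text
time: 7.63
tool_pos: [0.6069, -0.0915, 0.1565]
ee_rot: [-1.074, 1.569, -2.848]
wrist_force: [-0.8, 0.6, -4.3]
width: 0.0138
```

Request:
send_rows(
  increments=[
    [-1,0,0,0.01,0],
    [-1,0,0,0.018,0],
    [-1,0,0,0.022,0],
    [-1,0,0,0.022,0],
  ],
)

```text
time: 7.97
tool_pos: [0.603, -0.1124, 0.1573]
ee_rot: [-1.114, 1.571, -2.89]
wrist_force: [0.5, 0.2, -4.8]
width: 0.0136
```

```bash
python3 - <<'E'
from h import *
o=robot.get_obs();print(tool()[0],incase(tool()[0]),o["wrist_force"],o["wrist_torque"],goto([*CC,0.15],YC))
s=robot.snapshot("top");crop(s,270,110,400,240,5,"top6.png")
E
```

```text
[ 0.60301773 -0.1123711   0.15731906] [0.00038572 0.06402806] [ 0.49741854  0.22025056 -4.81688061] [-0.119383    0.06684278  0.01537766] (array([ 0.0073, -0.0003,  0.064 ]), np.float64(-0.0013))
```

View pics/top6.png

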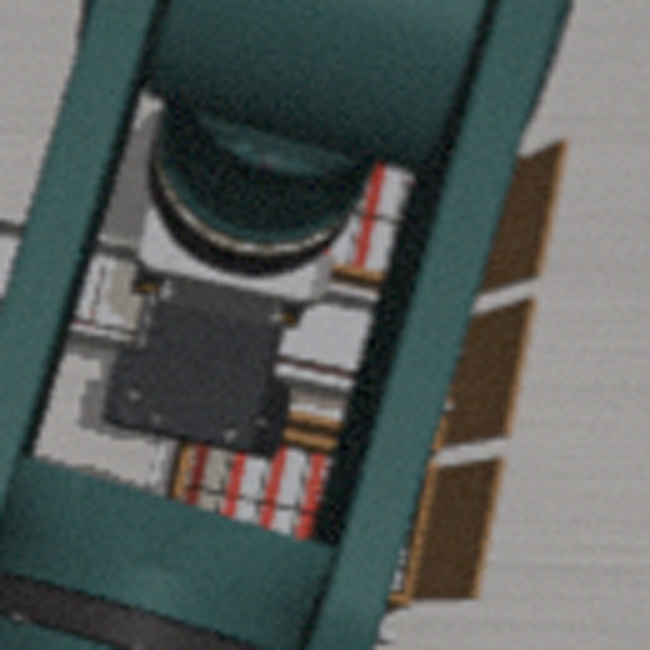

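Request:
send_rows(
  increments=[
    [-1,0.003,0,0.002,0],
    [-1,0.003,0,0.004,0],
    [-1,0.003,0,0.005,0],
    [-1,0.003,0,0.006,0],
  ],
)

```text
time: 8.35
tool_pos: [0.6021, -0.1165, 0.1543]
ee_rot: [-2.202, 1.571, 2.308]
wrist_force: [0.3, -0.5, -4.6]
width: 0.0141
```

Request:
send_rows(
  increments=[
    [-1,0,0,0.001,0],
    [-1,0,0,0.002,0],
    [-1,0,0,0.002,0],
  ],
)

```text
time: 8.6
tool_pos: [0.6018, -0.1189, 0.1546]
ee_rot: [1.329, 1.571, -0.445]
wrist_force: [0.1, -0.5, -4.2]
width: 0.0139
```

Request:
send_rows(
  increments=[
    [-1,0,0,0.001,0],
    [-1,0,0,0.002,0],
    [-1,0,0,0.003,0],
  ],
)

```text
time: 8.85
tool_pos: [0.6017, -0.1197, 0.155]
ee_rot: [2.985, 1.566, 1.212]
wrist_force: [0.8, 7.3, -2.5]
width: 0.0136
```

Request:
send_rows(
  increments=[
    [-1,0,0,0.001,0],
    [-1,0,0,0.002,0],
    [-1,0,0,0.002,0],
  ],
)

```text
time: 9.1
tool_pos: [0.6016, -0.1199, 0.1554]
ee_rot: [3.014, 1.563, 1.242]
wrist_force: [1.1, 9.7, -1.7]
width: 0.0138
```

Request:
send_rows(
  increments=[
    [-1,-0.002,0,0.0005,0],
    [-1,-0.004,0,0.001,0],
    [-1,-0.004,0,0.001,0],
  ],
)

```text
time: 9.35
tool_pos: [0.6011, -0.1218, 0.1587]
ee_rot: [3.114, 1.565, 1.342]
wrist_force: [1.2, 5.5, -3.6]
width: 0.0134
```

```bash
python3 - <<'E'
from h import *
s=robot.snapshot("wrist");cv2.imwrite("pics/w7.png",s["image"][:,:,::-1])
o=robot.get_obs();print(o["wrist_force"],o["wrist_torque"])
E
```

```text
[ 1.53855699  6.88564806 -4.08051785] [ 1.2875121  -0.14454497 -0.11502527]
```

View pics/w7.png

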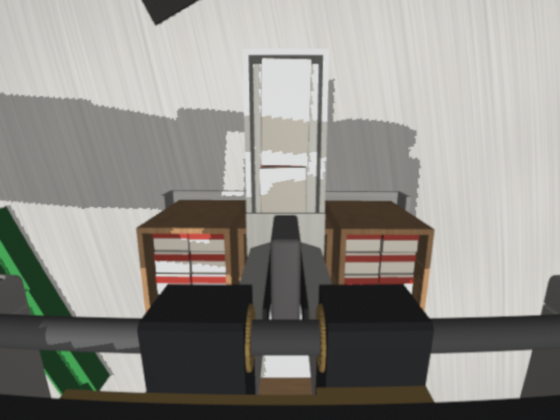

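```bash
cat >> h.py <<'E'
def tailrow(s,th,L=.115,o=None):
    p,Rm=tool(o); g=p-Rm[:,0]*.0188; f=Rm[:,2];f=f/np.linalg.norm(f)
    out=[]
    for a,b in ((-.114,-.032),):
      for w in (-.023,.023):
        f2=a*np.cos(th)+b*np.sin(th); u2=b*np.cos(th)-a*np.sin(th)
        out.append(pix(s,g+f*f2-Rm[:,0]*u2+Rm[:,1]*w))
    return np.array(out).round(1)
E
python3 - <<'E'
from h import *
s=robot.snapshot("wrist")
for t in (-.05,0,.05,.1,.2,.3,.4,.5,.6,.7): print(t,tailrow(s,t).tolist())
g=cv2.cvtColor(s["image"],cv2.COLOR_RGB2GRAY).astype(int);print(g[30:80,265],g[30:80,310])
crop(s,220,20,350,130,5,"w7c.png")
E
```

```text
-0.05 [[244.0, 53.6], [327.5, 53.6]]
0 [[242.6, 47.8], [328.9, 47.8]]
0.05 [[241.2, 42.2], [330.4, 42.2]]
0.1 [[239.7, 36.8], [331.9, 36.8]]
0.2 [[236.3, 26.8], [335.4, 26.7]]
0.3 [[232.5, 18.0], [339.4, 18.0]]
0.4 [[228.0, 10.9], [343.9, 10.9]]
0.5 [[223.0, 6.1], [349.1, 6.1]]
0.6 [[217.2, 4.4], [355.1, 4.4]]
0.7 [[210.6, 6.7], [361.9, 6.7]]
[211 211 212 213 213 213 214 215 215 215 215 216 216 215 215 215 214 215
 216 219 219 219 219 214 182 126  93 110 164 205 218 220 220 220 220 220
 220 220 220 220 220 220 220 220 220 220 220 220 220 220] [212 213 213 212 213 213 213 213 213 212 212 212 211 210 209 209 209 209
 213 218 220 219 219 215 183 126  90  84  98 142 187 204 207 209 211 214
 214 214 214 213 211 209 207 205 204 205 201 195 194 192]
```

View pics/w7c.png

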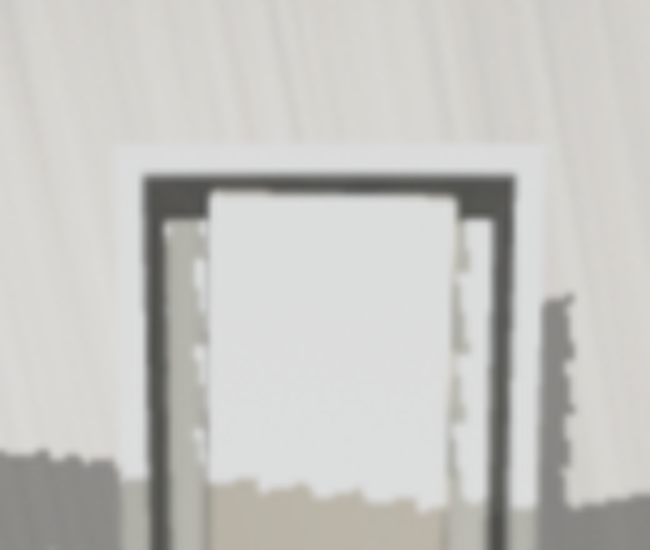

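```bash
python3 - <<'E'
import cv2,numpy as np
for n in ("w3","w4","w5","w7"):
    g=cv2.cvtColor(cv2.imread(f"pics/{n}.png"),6).astype(int)
    print(n,g[40:72,262])
E
```

```text
w3 [ 53  54  55  55  54  53  52  53  54  54  54  53  53  54  74 137 207 230
 234 234 232 213 149 106  96  96  97  97  98 111 149 189]
w4 [ 52  52  52  52  52  52  53  53  54  86 161 222 231 231 231 225 186 122
  96 100 129 170 195 215 221 222 225 226 227 228 228 228]
w5 [ 44  45  45  45  45  45  44  44  47  75 138 193 207 208 207 198 158 104
  82  80  83 106 144 162 167 176 197 204 204 205 206 206]
w7 [211 211 212 212 213 212 213 213 215 218 219 219 219 215 182 126  91 100
 144 184 200 204 204 206 212 214 214 214 214 214 214 215]
```

Request:
send_rows(
  increments=[
    [-1,0,0,0.001,0],
    [-1,0,0,0.002,0],
    [-1,0,0,0.002,0],
  ],
)

```text
time: 9.7
tool_pos: [0.601, -0.1221, 0.1591]
ee_rot: [3.085, 1.562, 1.314]
wrist_force: [1.1, 10.6, -2.3]
width: 0.0142
```

Request:
send_rows(
  increments=[
    [-1,-0.001,0,0.001,0],
    [-1,-0.002,0,0.002,0],
    [-1,-0.002,0,0.002,0],
  ],
)

```text
time: 9.95
tool_pos: [0.6007, -0.1241, 0.1613]
ee_rot: [3.064, 1.562, 1.293]
wrist_force: [0.9, 10.3, -2.6]
width: 0.014
```

Request:
send_rows(
  increments=[
    [-1,-0.002,0,0.002,0],
    [-1,-0.004,0,0.004,0],
    [-1,-0.006,0,0.006,0],
  ],
)

```text
time: 10.2
tool_pos: [0.5995, -0.1297, 0.1672]
ee_rot: [3.088, 1.562, 1.317]
wrist_force: [1.3, 9.7, -2.3]
width: 0.0139
```

```bash
cat >> h.py <<'E'
def tilt(name=None):
    s=robot.snapshot("wrist")
    if name: cv2.imwrite("pics/"+name,s["image"][:,:,::-1])
    g=cv2.cvtColor(s["image"],cv2.COLOR_RGB2GRAY).astype(int)[:90,262]
    d=np.where((g[:-1]>=140)&(g[1:]<140))[0]; print("edge rows",d, "inner pred rows (outer+6.4): ",[(t,tailrow(s,t)[0,1]+8) for t in (0,.1,.2,.3)])
    return s
E
python3 - <<'E'
from h import *
tilt("w8.png");o=robot.get_obs();print(o["time"],incase(tool()[0]),tool()[0],o["wrist_force"])
E
```

```text
edge rows [40] inner pred rows (outer+6.4):  [(0, np.float64(56.8)), (0.1, np.float64(45.8)), (0.2, np.float64(35.7)), (0.3, np.float64(27.0))]
10.25 [0.00056699 0.04576945] [ 0.59950522 -0.13028958  0.16778363] [ 1.22189146  9.11817095 -2.01379241]
```

View pics/w8.png

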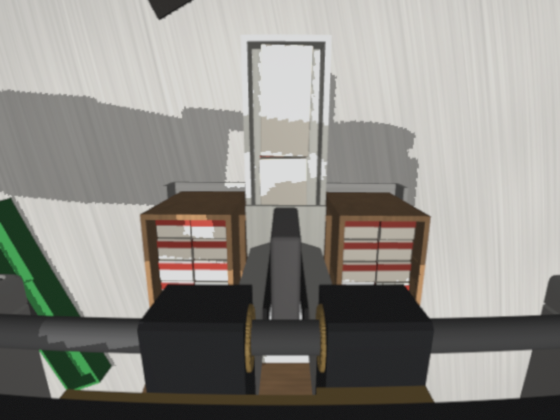

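Request:
send_rows(
  increments=[
    [-1,-0.004,0,0.0035,0],
    [-1,-0.008,0,0.007,0],
    [-1,-0.012,0,0.0105,0],
    [-1,-0.016,0,0.014,0],
    [-1,-0.019,0,0.0175,0],
  ],
)

```text
time: 10.67
tool_pos: [0.5954, -0.1491, 0.1856]
ee_rot: [-3.125, 1.566, 1.387]
wrist_force: [1.6, 6.1, -5.4]
width: 0.014
```

```bash
python3 - <<'E'
from h import *
tilt("w9.png");o=robot.get_obs();print(o["time"],incase(tool()[0]),tool()[0],o["wrist_force"])
E
```

```text
edge rows [10] inner pred rows (outer+6.4):  [(0, np.float64(57.2)), (0.1, np.float64(46.3)), (0.2, np.float64(36.3)), (0.3, np.float64(27.5))]
10.7167 [0.0005694  0.02561222] [ 0.59543384 -0.15003136  0.18630986] [ 0.31896313  5.73506626 -3.62195661]
```

View pics/w9.png

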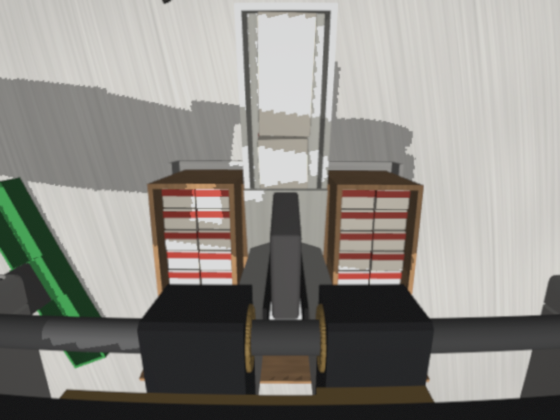

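```bash
python3 - <<'E'
from h import *
for n in ("w4","w7","w8","w9"):
    im=cv2.imread(f"pics/{n}.png")
    g=cv2.cvtColor(im,6).astype(int)
    print(n,"handle col285",g[170:275:3,285].tolist())
a=cv2.imread("pics/w9.png")[0:330,200:370]; b=cv2.imread("pics/w4.png")[0:330,200:370]
cv2.imwrite("pics/cmp.png",cv2.resize(np.hstack([b,a]),None,fx=1.8,fy=1.8,interpolation=2))
E
```

```text
w4 handle col285 [105, 233, 227, 198, 197, 197, 197, 197, 196, 197, 196, 196, 196, 196, 194, 132, 51, 50, 51, 52, 51, 52, 52, 55, 82, 99, 100, 100, 100, 100, 99, 99, 100, 99, 99]
w7 handle col285 [221, 221, 221, 218, 179, 179, 178, 178, 178, 177, 177, 177, 177, 177, 149, 95, 47, 47, 48, 47, 48, 47, 47, 59, 80, 89, 89, 89, 89, 88, 89, 88, 89, 89, 88]
w8 handle col285 [220, 220, 220, 220, 180, 173, 173, 172, 172, 172, 172, 170, 122, 50, 48, 49, 49, 48, 49, 49, 49, 49, 56, 78, 85, 85, 86, 86, 85, 86, 86, 85, 86, 85, 85]
w9 handle col285 [219, 219, 219, 219, 209, 162, 134, 140, 54, 54, 54, 54, 53, 54, 54, 54, 54, 54, 54, 55, 54, 55, 74, 81, 81, 81, 81, 81, 81, 81, 81, 81, 80, 81, 81]
```

View pics/cmp.png

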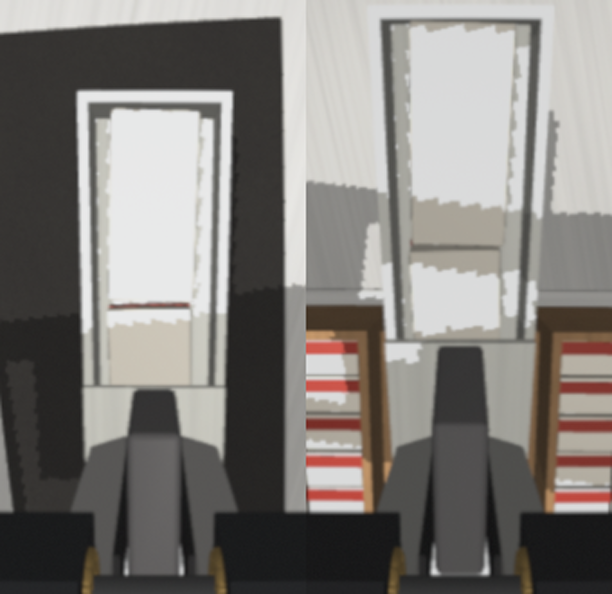

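```bash
cat >> h.py <<'E'
from scipy.optimize import least_squares
def fitpose(s,feats,o=None):
    """feats: list (x_along, z_above_underside, row). returns df (chute mid fwd of grip), h (grip height above underside), theta"""
    p,Rm=tool(o);g=p-Rm[:,0]*.0188
    def P(q,x,z,w=0):
        a=x+q[0];b=z-q[1];c,sn=np.cos(q[2]),np.sin(q[2]);return pix(s,g+Rm[:,2]*(a*c+b*sn)-Rm[:,0]*(b*c-a*sn)+Rm[:,1]*w)
    def res(q):
        r=[P(q,x,z)[1]-row for x,z,row in feats if row is not None]
        return r
    q=least_squares(res,[0,.062,.2]).x
    cs=[P(q,-.115,.03,w)[0] for w in (-.023,.023)]
    return q,np.round(res(q),1),cs
E
python3 - <<'E'
from h import *
s=robot.snapshot("wrist")
print(fitpose(s,[(-.115,.03,3),(-.025,.033,191),(-.025,.08,236.5)]))
print("w4",fitpose(s,[(-.115,.03,50),(-.025,.033,215),(-.025,.08,242)]))
E
```

```text
(array([-0.00659534,  0.06330665,  0.24779155]), array([ 0., -0.,  0.]), [np.float64(233.92300644671994), np.float64(337.7067595295284)])
w4 (array([0.00288616, 0.06275864, 0.01281799]), array([-0., -0., -0.]), [np.float64(242.5044657481526), np.float64(328.90070677800884)])
```

Request:
send_rows(
  increments=[
    [-1,0,0,-0.005,0],
    [-1,0,0,-0.012,0],
    [-1,0.003,0,-0.018,0],
    [-1,0.01,0,-0.018,0],
    [-1,0.018,0,-0.018,0],
  ],
)

```text
time: 11.18
tool_pos: [0.5988, -0.1339, 0.1671]
ee_rot: [0.709, 1.57, -1.064]
wrist_force: [0.2, -1.0, -4.3]
width: 0.0137
```

Request:
send_rows(
  increments=[
    [-1,0.006,0,0,0],
    [-1,0.007,0,0.001,0],
    [-1,0.007,0,0.003,0],
  ],
)

```text
time: 11.43
tool_pos: [0.5972, -0.1369, 0.1588]
ee_rot: [-1.636, 1.568, 2.873]
wrist_force: [0.3, -1.0, -5.4]
width: 0.0139
```

```bash
python3 - <<'E'
from h import *
o=robot.get_obs();print(o["time"],incase(tool()[0]),tool()[0],o["wrist_force"])
tilt("w10.png")
a=cv2.imread("pics/w10.png")[0:330,200:370];cv2.imwrite("pics/w10c.png",cv2.resize(a,None,fx=1.8,fy=1.8,interpolation=2))
s=robot.snapshot("scene");crop(s,170,110,310,250,4.2,"s10.png")
E
```

```text
11.4333 [-0.0003078   0.03879496] [ 0.59723895 -0.13694336  0.15882212] [ 0.30845869 -1.03277863 -5.37265197]
edge rows [9] inner pred rows (outer+6.4):  [(0, np.float64(56.8)), (0.1, np.float64(45.9)), (0.2, np.float64(35.8)), (0.3, np.float64(27.0))]
```

View pics/w10c.png

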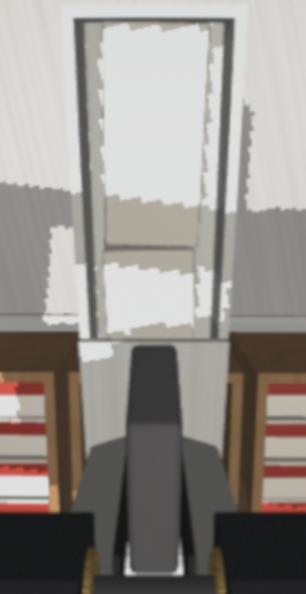

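View pics/s10.png

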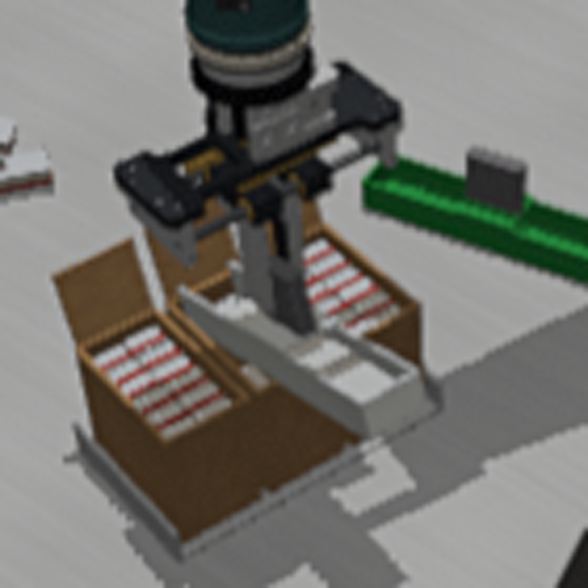

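Request:
send_rows(
  increments=[
    [-1,0,0,0.002,0],
    [-1,0,0,0.003,0],
    [-1,0,0,0.004,0],
    [-1,0,0,0.005,0],
  ],
)

```text
time: 11.87
tool_pos: [0.5976, -0.1406, 0.1613]
ee_rot: [2.728, 1.568, 0.955]
wrist_force: [1.0, 5.4, -2.4]
width: 0.0135
```

Request:
send_rows(
  increments=[
    [-1,0,0,0.001,0],
    [-1,0,0,0.002,0],
  ],
)

```text
time: 12.03
tool_pos: [0.5975, -0.141, 0.1615]
ee_rot: [2.881, 1.565, 1.109]
wrist_force: [0.7, 8.5, -1.0]
width: 0.014
```

Wall contact at about 8.5 N. Now the arc: up and forward.

Request:
send_rows(
  increments=[
    [-1,-0.004,0,0.003,0],
    [-1,-0.007,0,0.006,0],
    [-1,-0.01,0,0.009,0],
    [-1,-0.013,0,0.012,0],
  ],
)

```text
time: 12.37
tool_pos: [0.5947, -0.1528, 0.1734]
ee_rot: [-3.093, 1.565, 1.419]
wrist_force: [1.5, 6.4, -4.9]
width: 0.0137
```

```bash
python3 - <<'E'
from h import *
o=robot.get_obs();print(o["time"],incase(tool()[0]),tool()[0],o["wrist_force"])
tilt("w11.png")
a=cv2.imread("pics/w11.png")[0:330,200:370];cv2.imwrite("pics/w11c.png",cv2.resize(a,None,fx=1.8,fy=1.8,interpolation=2))
E
```

```text
12.3667 [0.00038279 0.022763  ] [ 0.59467526 -0.15278407  0.17337377] [ 1.45368986  6.40379565 -4.90703215]
edge rows [] inner pred rows (outer+6.4):  [(0, np.float64(56.9)), (0.1, np.float64(45.9)), (0.2, np.float64(35.9)), (0.3, np.float64(27.1))]
```

View pics/w11c.png

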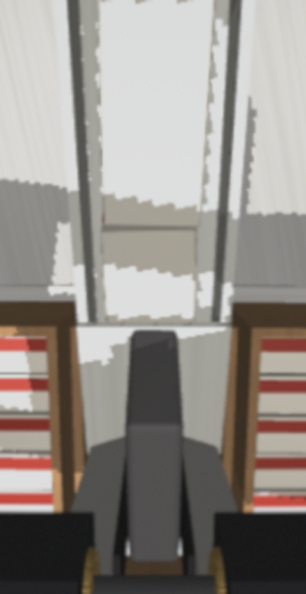

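```bash
python3 - <<'E'
from h import *
s=robot.snapshot("wrist")
print("w10",fitpose(s,[(-.025,.033,191),(-.025,.08,235.5),(.025,.08,318)]))
print("w11",fitpose(s,[(-.025,.033,182.5),(-.025,.08,236),(.025,.08,311)]))
print("w4",fitpose(s,[(-.025,.033,215),(-.025,.08,242),(.025,.08,318)]))
E
```

```text
w10 (array([-0.00462181,  0.06761791,  0.25204395]), array([0., 0., 0.]), [np.float64(235.33570306312967), np.float64(336.39430643934764)])
w11 (array([-0.00681456,  0.06937052,  0.36319737]), array([ 0.,  0., -0.]), [np.float64(230.73988079946403), np.float64(341.11632285171834)])
w4 (array([0.01598839, 0.09746623, 0.07706749]), array([-0., -0.,  0.]), [np.float64(248.4972681873392), np.float64(322.8761416273545)])
```

Request:
send_rows(
  increments=[
    [-1,-0.004,0,0.005,0],
    [-1,-0.008,0,0.01,0],
    [-1,-0.011,0,0.016,0],
    [-1,-0.014,0,0.021,0],
    [-1,-0.016,0,0.026,0],
  ],
)

```text
time: 12.88
tool_pos: [0.5897, -0.1776, 0.1906]
ee_rot: [3.02, 1.564, 1.249]
wrist_force: [1.0, 8.6, 0.5]
width: 0.014
```

```bash
python3 - <<'E'
from h import *
o=robot.get_obs();print(o["time"],incase(tool()[0]),tool()[0],o["wrist_force"])
tilt("w12.png")
a=cv2.imread("pics/w12.png")[0:330,200:370];cv2.imwrite("pics/w12c.png",cv2.resize(a,None,fx=1.8,fy=1.8,interpolation=2))
s=robot.snapshot("scene");crop(s,170,110,310,250,4.2,"s12.png")
E
```

```text
12.8833 [ 0.00051757 -0.00259238] [ 0.58968297 -0.17764349  0.19064866] [1.02854416 8.64267336 0.53766559]
edge rows [64] inner pred rows (outer+6.4):  [(0, np.float64(58.0)), (0.1, np.float64(47.1)), (0.2, np.float64(37.1)), (0.3, np.float64(28.5))]
```

View pics/w12c.png

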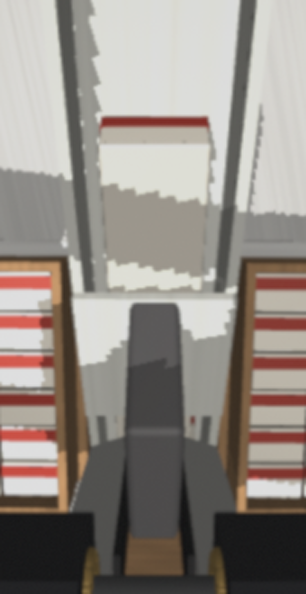

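View pics/s12.png

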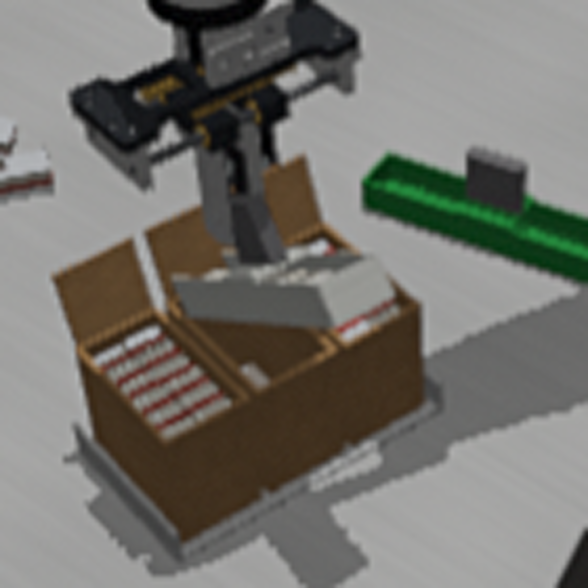

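```bash
python3 - <<'E'
from h import *
s=robot.snapshot("wrist")
q,_,_=fitpose(s,[(-.025,.033,166),(-.025,.08,238.5),(.025,.08,299)]);print(q)
p,Rm=tool();g=p-Rm[:,0]*.0188;i=incase(g)
for df,h,t in ((q[0],.062,q[2]),(q[0]-.002,.063,q[2])):
  a=.115+df;b=.003-h;print("spout y,z",i[1]-(a*np.cos(t)+b*np.sin(t)),g[2]+b*np.cos(t)-a*np.sin(t))
E
```

```text
[-0.01403016  0.07032599  0.57383829]
spout y,z -0.056431816605452614 0.10550328086869341
spout y,z -0.0542093100505895 0.10574917640259036
```

Request:
send_rows(
  increments=[
    [-1,-0.002,0,-0.008,0],
    [-1,-0.004,0,-0.018,0],
    [-1,-0.004,0,-0.028,0],
    [-1,-0.004,0,-0.038,0],
    [-1,-0.004,0,-0.046,0],
  ],
)

```text
time: 13.45
tool_pos: [0.5984, -0.1346, 0.1933]
ee_rot: [-1.851, 1.571, 2.659]
wrist_force: [-0.1, 0.3, -4.1]
width: 0.0138
```

```bash
python3 - <<'E'
from h import *
o=robot.get_obs();print(o["time"],incase(tool()[0]),tool()[0],o["wrist_force"])
tilt("w13.png")
s=robot.snapshot("scene");crop(s,170,110,310,250,4.2,"s13.png")
E
```

```text
13.45 [0.00034592 0.0413534 ] [ 0.59839623 -0.13456982  0.19326545] [-0.12547413  0.34595435 -4.07955347]
edge rows [] inner pred rows (outer+6.4):  [(0, np.float64(52.6)), (0.1, np.float64(41.4)), (0.2, np.float64(31.1)), (0.3, np.float64(22.1))]
```

View pics/w13.png

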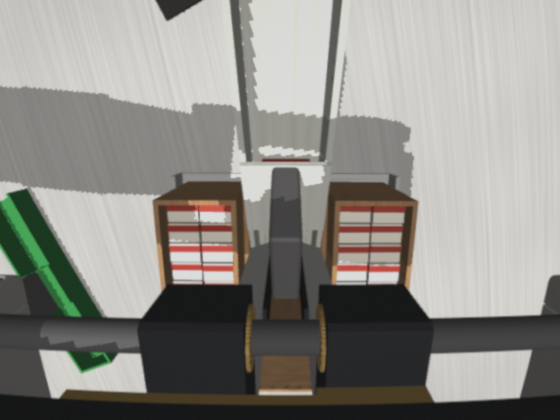

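View pics/s13.png

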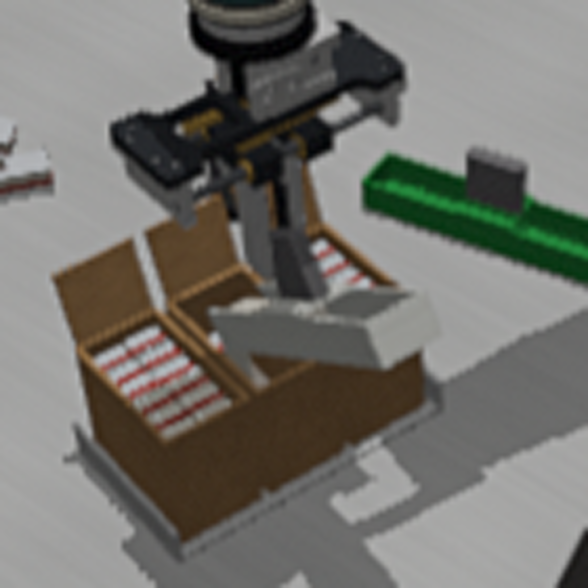

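Request:
send_rows(
  increments=[
    [-1,0,0,0,0],
    [-1,0,0,0,0],
    [-1,0,0,0,0],
    [-1,0,0,0,0],
    [-1,0,0,0,0],
  ],
)

```text
time: 13.97
tool_pos: [0.5982, -0.1363, 0.1936]
ee_rot: [2.485, 1.57, 0.711]
wrist_force: [0.3, 1.1, -2.9]
width: 0.0136
```

```bash
python3 - <<'E'
from h import *
o=robot.get_obs();print(o["time"],incase(tool()[0]),tool()[0],o["wrist_force"])
tilt("w14.png")
s=robot.snapshot("scene");crop(s,170,110,310,250,4.2,"s14.png")
E
```

```text
13.9667 [0.0005021  0.03966116] [ 0.59820719 -0.13625871  0.19355001] [ 0.33697835  1.11502381 -2.93948413]
edge rows [] inner pred rows (outer+6.4):  [(0, np.float64(55.8)), (0.1, np.float64(44.8)), (0.2, np.float64(34.7)), (0.3, np.float64(25.9))]
```

View pics/w14.png

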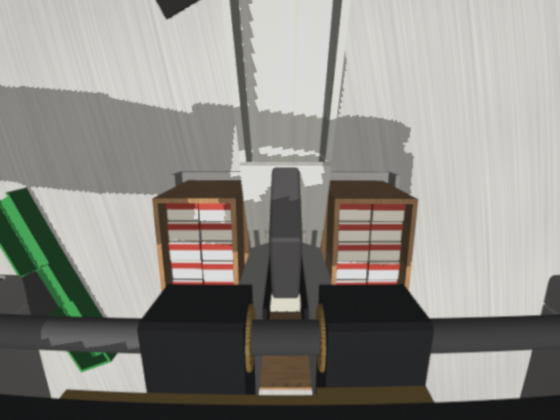

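View pics/s14.png

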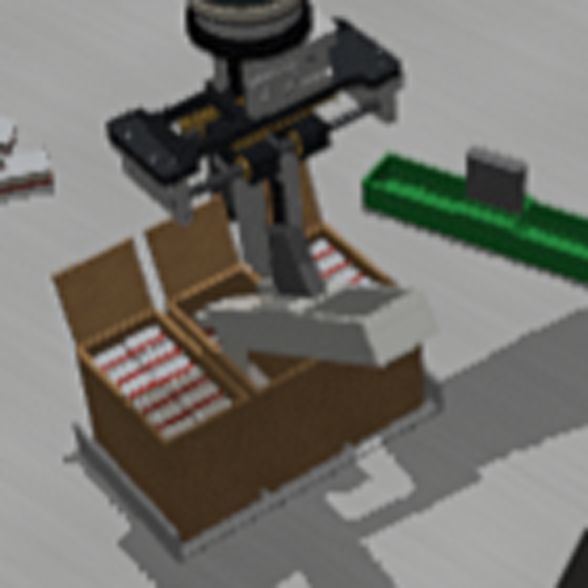

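Request:
send_rows(
  increments=[
    [-1,-0.003,0,-0.005,0],
    [-1,-0.008,0,-0.014,0],
    [-1,-0.014,0,-0.024,0],
    [-1,-0.018,0,-0.034,0],
    [-1,-0.02,0,-0.044,0],
  ],
)

```text
time: 14.48
tool_pos: [0.6079, -0.0917, 0.2154]
ee_rot: [1.531, 1.568, -0.242]
wrist_force: [0.8, -0.7, -3.3]
width: 0.014
```

```bash
python3 - <<'E'
from h import *
o=robot.get_obs();print(o["time"],incase(tool()[0]),tool()[0],o["wrist_force"])
s=robot.snapshot("scene");crop(s,170,110,310,250,4.2,"s15.png")
E
```

```text
14.4833 [0.00102093 0.08522716] [ 0.60792413 -0.09173781  0.21540421] [ 0.76636397 -0.68923111 -3.26181758]
```

View pics/s15.png

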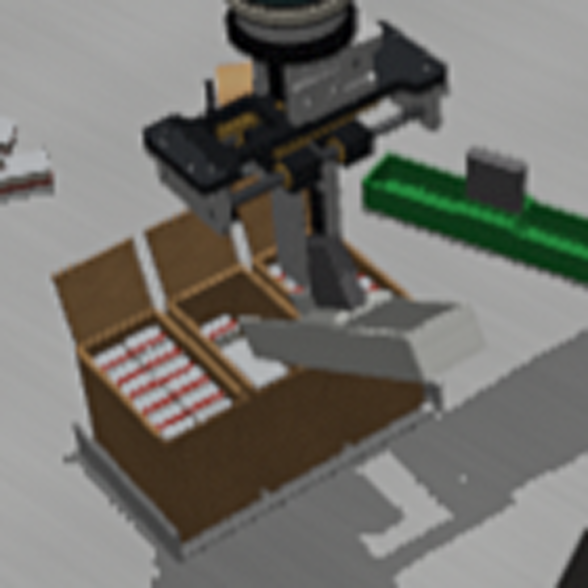

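Request:
send_rows(
  increments=[
    [-1,0,0,-0.012,0],
    [-1,0,0,-0.03,0],
    [-1,0,0,-0.05,0],
    [-1,0,0,-0.07,0],
    [-1,0,0,-0.085,0],
  ],
)

```text
time: 14.95
tool_pos: [0.6243, -0.0074, 0.2132]
ee_rot: [-2.359, 1.57, 2.152]
wrist_force: [0.2, -0.2, -2.9]
width: 0.0138
```

```bash
python3 - <<'E'
from h import *
o=robot.get_obs();print(o["time"],incase(tool()[0]),tool()[0],o["wrist_force"])
s=robot.snapshot("scene");crop(s,170,110,310,250,4.2,"s16.png")
s=robot.snapshot("top");crop(s,270,110,400,240,4.5,"t16.png")
E
```

```text
14.95 [1.84714592e-05 1.71097426e-01] [ 0.6242966  -0.00743686  0.21320714] [ 0.16141373 -0.17181339 -2.9365597 ]
```

View pics/s16.png

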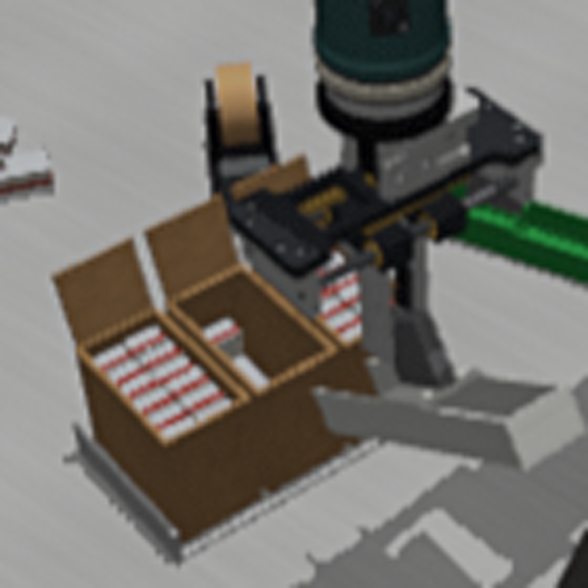

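View pics/t16.png

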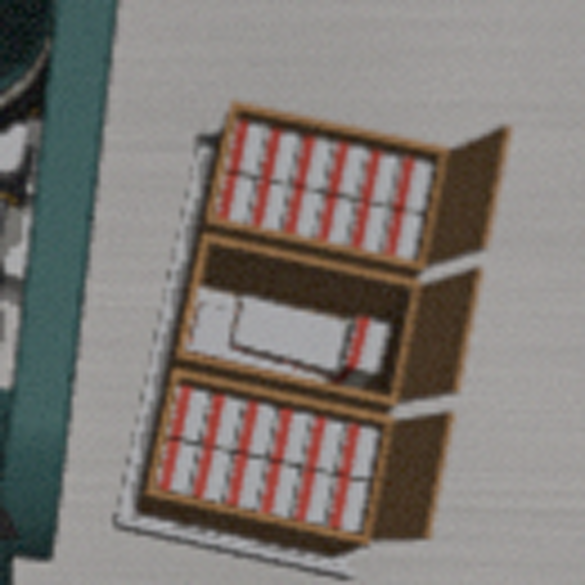

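```bash
cat > t.py <<'E'
from h import *
print(goto([.555,.168,.15],-1.30+np.pi/2), robot.get_obs()["time"])
E
python3 t.py; python3 - <<'E'
from h import *
s=robot.snapshot("top")
for n,p in (("box",(220,120)),("bottle",(132,125))): print(n,onz(s,p,.05))
E
```

```text
(array([ 0.0633, -0.1026, -0.1575]), np.float64(-0.4702)) 15.05
box [0.75380383 0.11001277 0.05      ]
bottle [0.73575001 0.33049403 0.05      ]
```

Request:
send_rows(
  increments=[
    [-1,0,0,-0.01,-0.03],
    [-1,0,-0.005,-0.03,-0.08],
    [-1,0,-0.01,-0.05,-0.14],
    [-1,0,-0.016,-0.075,-0.2],
    [-1,0,-0.022,-0.1,-0.26],
  ],
)

```text
time: 15.52
tool_pos: [0.6229, 0.0928, 0.2135]
ee_rot: [0.842, 1.571, -0.67]
wrist_force: [0.5, 0.4, -3.6]
width: 0.014
```

```bash
python3 t.py
```

```text
(array([ 0.0635, -0.0633, -0.079 ]), np.float64(-0.2119)) 15.5167
```

Request:
send_rows(
  increments=[
    [-1,0.005,-0.014,-0.018,-0.05],
    [-1,0.014,-0.028,-0.036,-0.1],
    [-1,0.022,-0.042,-0.054,-0.15],
    [-1,0.03,-0.054,-0.068,-0.19],
    [-1,0.034,-0.062,-0.078,-0.21],
  ],
)

```text
time: 15.93
tool_pos: [0.5549, 0.1679, 0.1784]
ee_rot: [-1.827, 1.569, -3.128]
wrist_force: [-0.2, 0.0, -2.5]
width: 0.0139
```

Request:
send_rows(
  increments=[
    [-1,0.004,0,0,0],
    [-1,0.004,0,0,0],
  ],
)

```text
time: 16.1
tool_pos: [0.5564, 0.1668, 0.1749]
ee_rot: [-0.6, 1.57, -1.904]
wrist_force: [-0.3, -0.4, -3.2]
width: 0.0135
```

```bash
python3 t.py; python3 - <<'E'
from h import *
o=robot.get_obs();print(tool()[0],o["wrist_force"])
s=robot.snapshot("wrist");cv2.imwrite("pics/w17.png",s["image"][:,:,::-1])
s=robot.snapshot("scene");crop(s,240,140,430,310,4,"s17.png")
E
```

```text
(array([ 0.0249, -0.001 , -0.0016]), np.float64(-0.0039)) 16.1
[0.55637373 0.16677048 0.17485716] [-0.30257516 -0.43574102 -3.24786848]
```

View pics/s17.png

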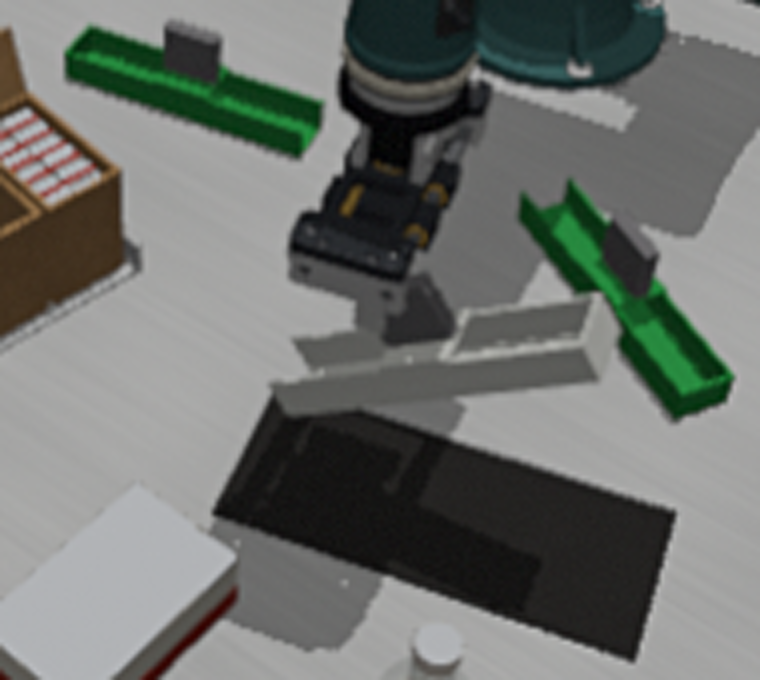

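View pics/w17.png

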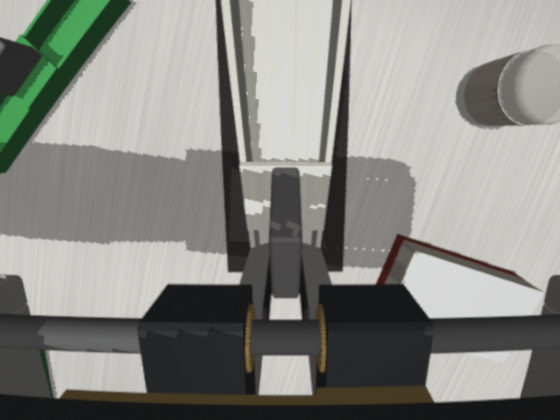

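Request:
send_rows(
  increments=[
    [-1,0.012,-0.001,-0.001,0],
    [-1,0.03,-0.001,-0.001,0],
    [-1,0.05,-0.001,-0.001,0],
    [-1,0.066,-0.001,-0.001,0],
    [-1,0.074,-0.001,-0.001,0],
  ],
)

```text
time: 16.62
tool_pos: [0.5542, 0.1666, 0.0981]
ee_rot: [-1.586, 1.566, -2.892]
wrist_force: [-0.4, 0.4, -3.7]
width: 0.0136
```

Request:
send_rows(
  increments=[
    [-1,0.004,0,0,0],
    [-1,0.008,0,0,0],
    [-1,0.011,0,0,0],
  ],
)

```text
time: 16.87
tool_pos: [0.5558, 0.17, 0.095]
ee_rot: [2.466, 1.565, 1.162]
wrist_force: [-7.1, 5.9, 16.5]
width: 0.0143
```

Request:
send_rows(
  increments=[
    [-1,0,0,-0.005,0],
    [-1,0.002,0,-0.01,0],
    [-1,0.005,0,-0.015,0],
  ],
)

```text
time: 17.12
tool_pos: [0.553, 0.1832, 0.0879]
ee_rot: [1.662, 1.565, 0.358]
wrist_force: [-0.8, 2.7, 4.5]
width: 0.0138
```

Request:
send_rows(
  increments=[
    [-1,0.003,0,-0.004,0],
    [-1,0.007,0,-0.008,0],
    [-1,0.01,0,-0.012,0],
  ],
)

```text
time: 17.37
tool_pos: [0.5493, 0.196, 0.0768]
ee_rot: [2.05, 1.566, 0.747]
wrist_force: [-0.0, 3.2, 4.4]
width: 0.014
```

```bash
python3 - <<'E'
from h import *
o=robot.get_obs();print(tool()[0],o["wrist_force"])
tilt("w18.png")
s=robot.snapshot("scene");crop(s,240,140,430,310,4,"s18.png")
E
```

```text
[0.54930756 0.19600774 0.07677533] [-0.01629713  3.15866989  4.38834781]
edge rows [] inner pred rows (outer+6.4):  [(0, np.float64(55.6)), (0.1, np.float64(44.7)), (0.2, np.float64(34.7)), (0.3, np.float64(25.9))]
```

View pics/s18.png

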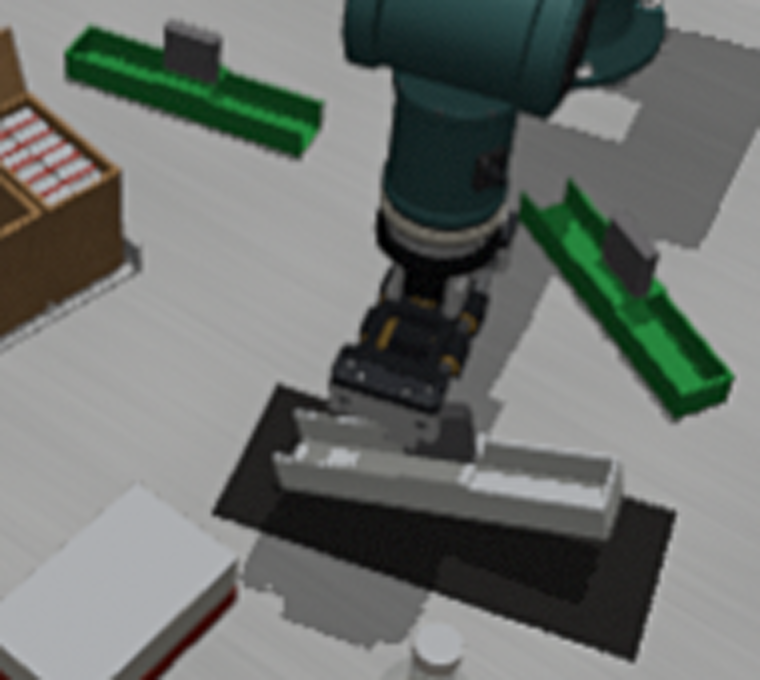

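Request:
send_rows(
  increments=[
    [-1,0.004,0,-0.004,0],
    [-1,0.008,0,-0.008,0],
    [-1,0.012,0,-0.012,0],
    [-1,0.016,0,-0.015,0],
    [-1,0.02,0,-0.018,0],
  ],
)

```text
time: 17.88
tool_pos: [0.543, 0.2112, 0.0543]
ee_rot: [-1.166, 1.57, -2.47]
wrist_force: [1.1, 1.5, 1.1]
width: 0.0135
```

Request:
send_rows(
  increments=[
    [-1,0.003,0,-0.002,0],
    [-1,0.006,0,-0.004,0],
    [-1,0.008,0,-0.005,0],
  ],
)

```text
time: 18.13
tool_pos: [0.5425, 0.2126, 0.0519]
ee_rot: [-0.132, 1.564, -1.436]
wrist_force: [-9.1, -12.1, 30.1]
width: 0.0138
```

```bash
python3 - <<'E'
from h import *
o=robot.get_obs();print(tool()[0],o["wrist_force"])
tilt("w19.png")
s=robot.snapshot("scene");crop(s,240,140,430,310,4,"s19.png")
E
```

```text
[0.54248191 0.21255536 0.05193949] [ -9.06052986 -12.05619629  30.14971213]
edge rows [19] inner pred rows (outer+6.4):  [(0, np.float64(56.0)), (0.1, np.float64(45.0)), (0.2, np.float64(35.0)), (0.3, np.float64(26.2))]
```

View pics/s19.png

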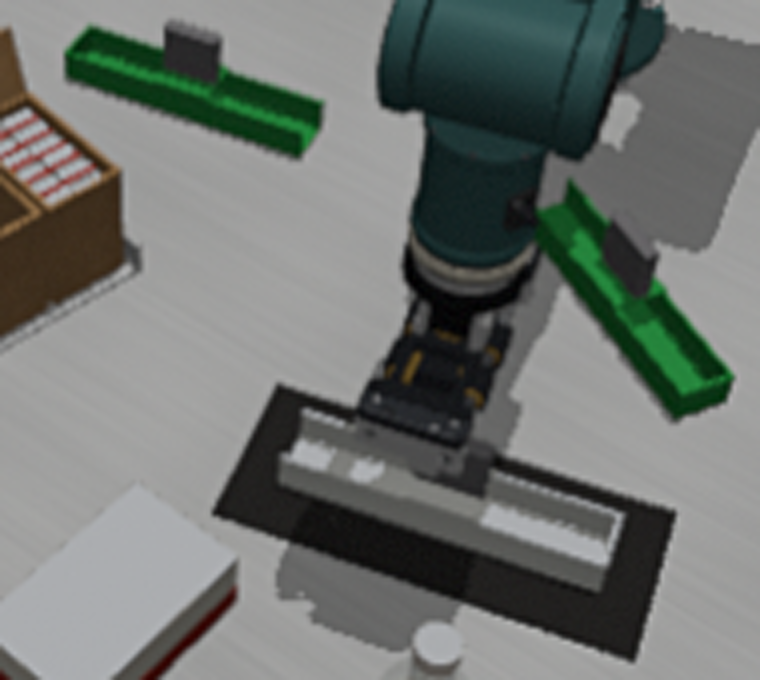

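View pics/w19.png

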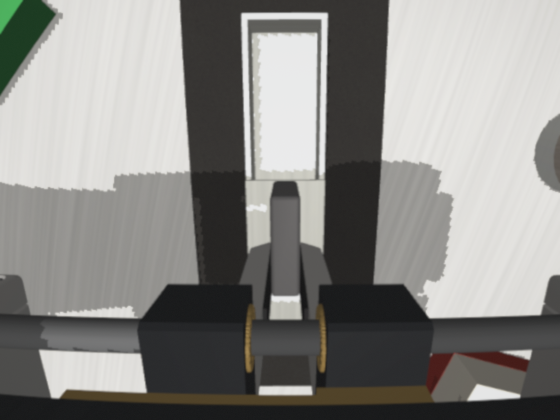

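Request:
send_rows(
  increments=[
    [-1,-0.004,0,0,0],
    [-1,-0.006,0,0,0],
    [-1,-0.006,0,0,0],
  ],
)

```text
time: 18.48
tool_pos: [0.5412, 0.2155, 0.0522]
ee_rot: [-1.494, 1.568, -2.799]
wrist_force: [-0.6, -0.4, 0.2]
width: 0.0139
```

Request:
send_rows(
  increments=[
    [0.0,0,0,0,0],
    [0.0,0,0,0,0],
    [0.0,0,0,0,0],
    [0.0,0,0,0,0],
    [0.0,0,0,0,0],
  ],
)

```text
time: 18.9
tool_pos: [0.542, 0.2161, 0.0533]
ee_rot: [-2.252, 1.571, 2.728]
wrist_force: [-0.1, -0.6, -0.3]
width: 0.0435
```

```bash
python3 - <<'E'
from h import *
o=robot.get_obs();print(o["time"],tool()[0],o["wrist_force"],o["width"])
tilt("w20.png")
E
```

```text
18.9 [0.54204387 0.21613618 0.05333176] [-0.05566308 -0.57354688 -0.26666971] 0.043492743441558235
edge rows [21] inner pred rows (outer+6.4):  [(0, np.float64(56.1)), (0.1, np.float64(45.1)), (0.2, np.float64(35.0)), (0.3, np.float64(26.2))]
```

View pics/w20.png

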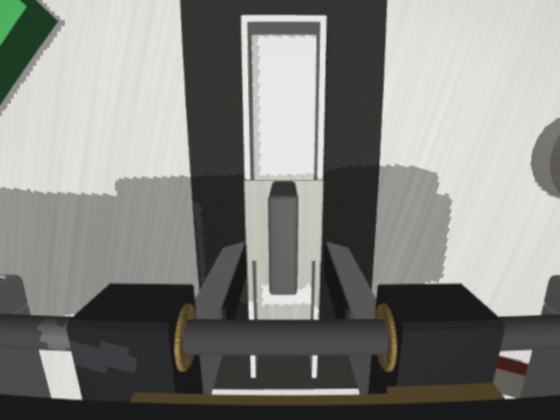

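Released and level. Withdraw straight up, then check everything.

Request:
send_rows(
  increments=[
    [0.0,-0.01,0,0,0],
    [0.0,-0.035,0,0,0],
    [0.0,-0.07,0,0,0],
    [0.0,-0.11,0,0,0],
    [0.0,-0.15,0,0,0],
  ],
)

```text
time: 19.37
tool_pos: [0.5415, 0.2159, 0.2054]
ee_rot: [-1.742, 1.57, -3.045]
wrist_force: [1.8, 0.7, 1.4]
width: 0.0468
```

Request:
send_rows(
  increments=[
    [0.0,-0.02,0,-0.035,0],
    [0.0,-0.04,0,-0.07,0],
    [0.0,-0.04,0,-0.11,0],
    [0.0,-0.04,0,-0.15,0],
    [0.0,-0.04,0,-0.17,0],
  ],
)

```text
time: 19.78
tool_pos: [0.4956, 0.384, 0.2452]
ee_rot: [2.476, 1.567, 1.176]
wrist_force: [0.8, -1.0, 0.3]
width: 0.0473
```

Request:
send_rows(
  increments=[
    [0.0,0,0,0,0],
    [0.0,0,0,0,0],
  ],
)

```text
time: 19.95
tool_pos: [0.4967, 0.3808, 0.244]
ee_rot: [0.763, 1.57, -0.538]
wrist_force: [-0.3, 0.4, -0.1]
width: 0.0468
```

```bash
python3 - <<'E'
from h import *
o=robot.get_obs();print(o["time"],tool()[0],o["wrist_force"],o["width"])
s=robot.snapshot("top");cv2.imwrite("pics/top21.png",s["image"][:,:,::-1]);crop(s,100,160,250,250,5,"t21m.png");crop(s,285,120,395,245,4.7,"t21c.png")
s=robot.snapshot("scene");cv2.imwrite("pics/s21.png",s["image"][:,:,::-1])
E
```

```text
19.95 [0.49674355 0.38077853 0.24397014] [-0.29672363  0.39130383 -0.08619917] 0.04679062045579858
```

View pics/top21.png

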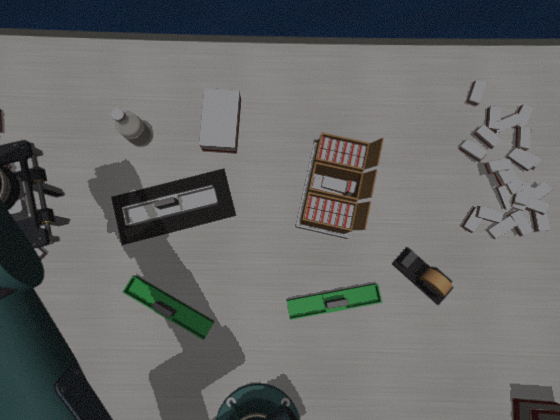

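View pics/t21m.png

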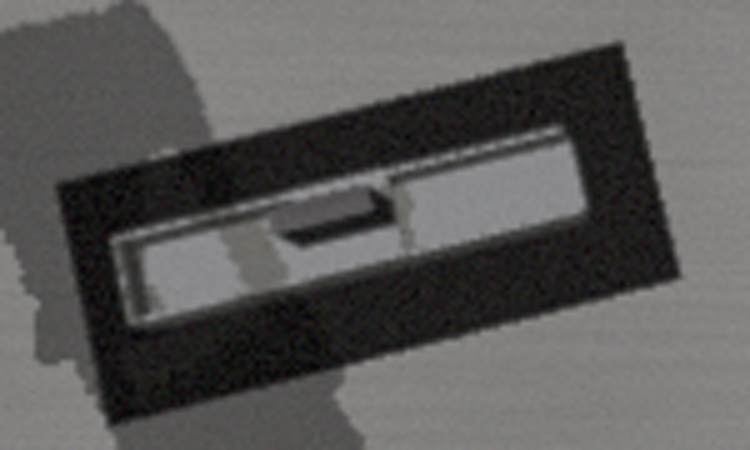

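View pics/t21c.png

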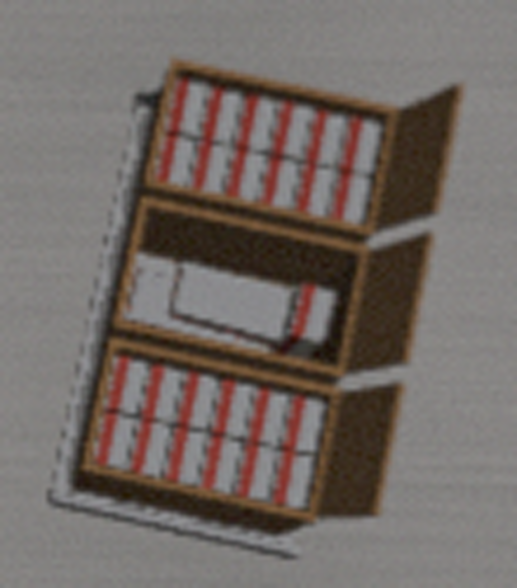

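View pics/s21.png

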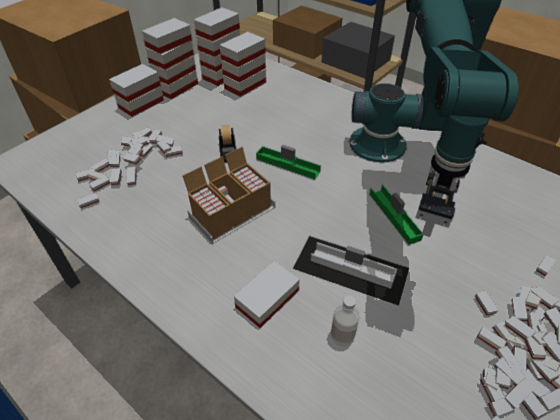

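```bash
python3 - <<'E'
from h import *
s=robot.snapshot("top");crop(s,305,155,370,210,12,"t22.png")
M=lambda x,y:np.array([100+x/5-.4,160+y/5-.4])
Q=[onz(s,M(*p),.034) for p in ((565,128),(588,212),(112,238),(132,325))]
c=np.mean(Q,0);a=Q[0]+Q[1]-Q[2]-Q[3];mc=np.array([.5381,.2301]);yw=-1.291;d=c[:2]-mc
print(c,np.linalg.norm(a)/2,"yaw err",np.arctan2(a[1],a[0])-yw,"mat xy",d@[np.cos(yw),np.sin(yw)],d@[-np.sin(yw),np.cos(yw)])
s=robot.snapshot("scene");crop(s,205,160,265,215,12,"s22.png")
E
```

```text
[0.53670997 0.23078422 0.034     ] 0.23122297560203348 yaw err -0.016777365654476295 mat xy -0.0010414823963110092 -0.0011470218840408158
```

View pics/t22.png

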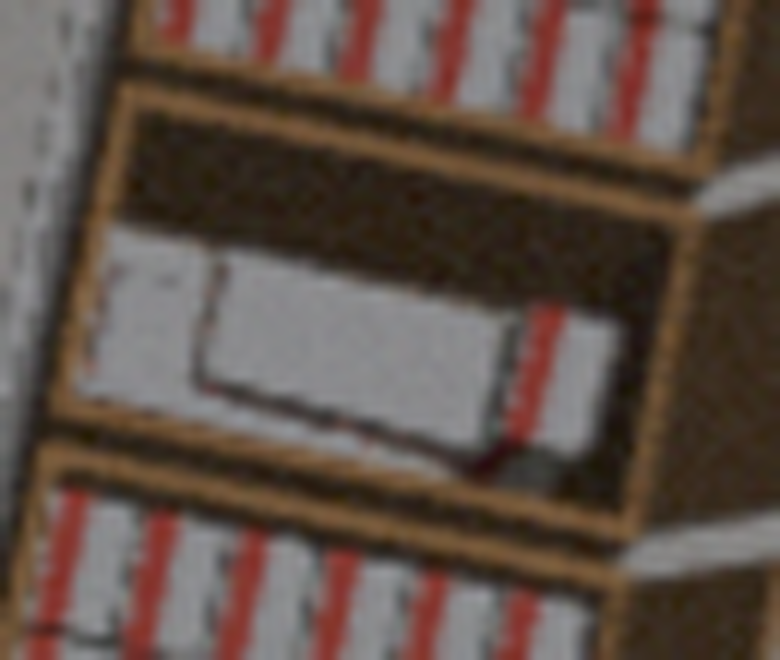

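View pics/s22.png

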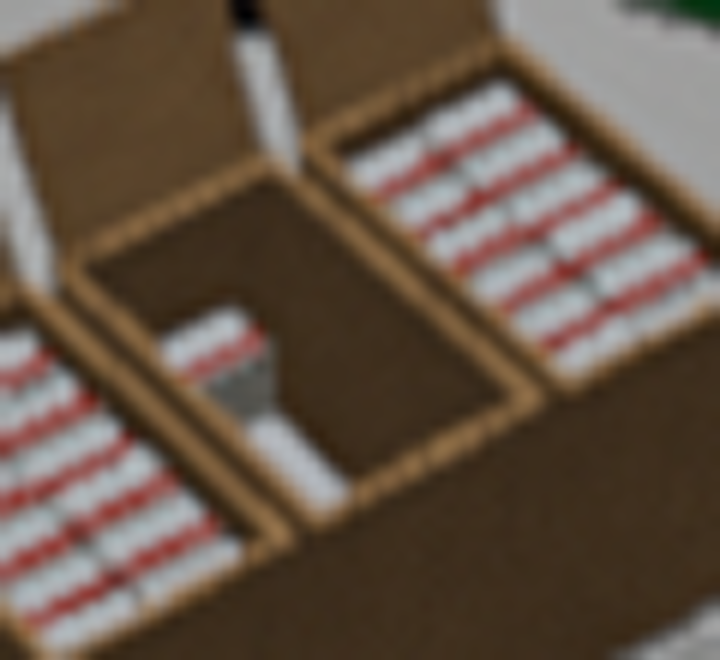

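```bash
python3 - <<'E'
from bench import robot
import numpy as np
o=robot.get_obs();print(o["time"],np.abs(o["qvel"]).max());print(robot.close_job())
E
```

```text
20.15 0.004625293100094224
the job is handed in; nothing more can be done
None
```

I handed the job in at 20.2 s. All three cartons are in the case that was empty (the middle one), and the chute is back on its mat; no verdict was reported.

**What I did**
- **Rest on the rim:** I gripped the aluminium chute by its fin and rested the spout on the +y rim of the middle case with about 6 N. The spout was about 19 mm to the rim side of the case centre.
- **Tipping:** The moves cannot tilt the tool. I pressed the spout against the case's flap and then its far inner wall, at about 10 N or less. I swung the handle up and forward so that the chute turned in the pads to about 33°. I then drew it back, and the cartons slid out.
- **Setting down:** I levelled the chute by pressing its spout on the mat, which peaked at about 34 N. I then released it and moved the arm clear.

**Last checks**
- **Chute:** The top view puts its middle about 1 mm from the mat's centre along and across, and about 0.02 rad out of line. It looked level, and the gripper was clear of everything.
- **Cartons:** The weight after tipping was 2.9 N, which is the empty chute. The close-ups show one carton standing on end, one lying flat, and one mostly hidden under the flat one. I identified the hidden one only by its exposed end. All looked well below the rim; I did not measure their heights.
- **Bystanders:** The bottle, closed carton and tape dispenser appear at the same pixels as at the start.

**What disagreed:** The chute slid about 17 mm along the pads while tipping, so my first tilt estimate (0.37 rad) was too high. A fit to several edges of the chute gave 0.25 rad, and I used that from then on.

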